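Mount the stone slabs in the presentation case and latch it shut

TASK

Take the tealight cup out of the presentation case and stand it upright on the cork coaster, and mount every stone slab on the shelf in the bay outlined in its own colour: centred and squared up with the border, and pressed down until it lies level on the case floor. When all of that is done, close the lid and push it down against its gasket until the catch snaps and holds it shut. Do not disturb the other ornaments.

Things in the scene. Friction and masses are not known exactly. Their poses are not given: they have to be found in the camera images.
- case: Open mahogany presentation case, fixed to the shelf, outside 216 mm (its x) by 188 mm (its y), rim 40 mm high, walls 8 mm thick, inner floor 12 mm above the shelf. Origin: centre of its underside. The lid is hinged on its +y side; a brass catch block (44 mm wide, 34 mm high, standing out to 26 mm from the wall) sits at the middle of its -y side.
- lid (a joint): Lid angle (rad): 0 shut; about 1.7 to 1.9 at the start, leaning back past upright (stop at 1.95). Glazed wooden plate 216 x 188 x 10 mm, 0.25 kg, damped hinge (0.35 N m s/rad). Let go below about 1.1 it sinks onto the catch and rests unlatched near 0.06. Pushed near its free edge with about 8 to 12 N, past gasket and sprung roller catch, it latches and stays below 0.012; a firm pull reopens it.
- lid_push (a point): Point on the lid's outer face (the face that is on top when shut), midway along the lid and 18 mm in from its free edge. Its z axis is the outward normal of that face, its y axis points from the free edge to the hinge. It turns with the lid.
- lid_hinge (a point): Middle of the lid's hinge line, which runs along the case's x axis, on the case's +y side, 40.5 mm above the shelf. The lid's underside passes through this line; the lid plate reaches 188 mm from it.
- cup_center (a point): Sage-green ceramic tealight cup, loose, 52 mm across, straight-sided, 45 mm high, wall 4 mm, 0.11 kg; at the start it stands upright in the middle of the case between the four bays. This point is at its centre, half-way up; z up.
- coaster_top (a point): Round cork coaster on the shelf, 86 mm across and 6 mm thick, fixed. This point is the centre of its top.
- tile_green_center (a point): Polished green stone slab, loose, 46 x 46 x 12 mm, 70 g, lying flat on the shelf at the start. This point is its centre, half-way up; z is its upward axis, x and y run along its edges. Absent in some starts.
- tile_blue_center (a point): Polished blue stone slab, loose, 46 x 46 x 12 mm, 70 g, lying flat on the shelf at the start. This point is its centre, half-way up; z is its upward axis, x and y run along its edges. Absent in some starts.
- tile_red_center (a point): Polished red stone slab, loose, 46 x 46 x 12 mm, 70 g, lying flat on the shelf at the start. This point is its centre, half-way up; z is its upward axis, x and y run along its edges. Absent in some starts.
- tile_yellow_center (a point): Polished yellow stone slab, loose, 46 x 46 x 12 mm, 70 g, lying flat on the shelf at the start. This point is its centre, half-way up; z is its upward axis, x and y run along its edges. Absent in some starts.
- bay_green_center (a point): Centre of the bay outlined in green (a thin flush 58 mm square border) on the case's inner floor; the point is at floor level, 12 mm above the shelf, its x and y axes run along the border. Neighbouring bays are 78 mm apart along the case's x and 72 mm along its y. Which bay is where varies.
- stud_green (a joint): Travel (m) of the round grey levelling stud, 30 mm across, in the middle of the green bay: 0 = standing 6 mm above the case floor (start), 0.006 = pressed flush with the floor. It resists with about 6 N and stays where it is pushed.
- bay_blue_center (a point): Centre of the bay outlined in blue (a thin flush 58 mm square border) on the case's inner floor; the point is at floor level, 12 mm above the shelf, its x and y axes run along the border. Neighbouring bays are 78 mm apart along the case's x and 72 mm along its y. Which bay is where varies.
- stud_blue (a joint): Travel (m) of the round grey levelling stud, 30 mm across, in the middle of the blue bay: 0 = standing 6 mm above the case floor (start), 0.006 = pressed flush with the floor. It resists with about 6 N and stays where it is pushed.
- bay_red_center (a point): Centre of the bay outlined in red (a thin flush 58 mm square border) on the case's inner floor; the point is at floor level, 12 mm above the shelf, its x and y axes run along the border. Neighbouring bays are 78 mm apart along the case's x and 72 mm along its y. Which bay is where varies.
- stud_red (a joint): Travel (m) of the round grey levelling stud, 30 mm across, in the middle of the red bay: 0 = standing 6 mm above the case floor (start), 0.006 = pressed flush with the floor. It resists with about 6 N and stays where it is pushed.
- bay_yellow_center (a point): Centre of the bay outlined in yellow (a thin flush 58 mm square border) on the case's inner floor; the point is at floor level, 12 mm above the shelf, its x and y axes run along the border. Neighbouring bays are 78 mm apart along the case's x and 72 mm along its y. Which bay is where varies.
- stud_yellow (a joint): Travel (m) of the round grey levelling stud, 30 mm across, in the middle of the yellow bay: 0 = standing 6 mm above the case floor (start), 0.006 = pressed flush with the floor. It resists with about 6 N and stays where it is pushed.
- ebony_box: Turned ebony box with a screw-top lid, 62 mm across, 66 mm high, loose; bystander. Origin: centre of its underside.
- crystal_sphere: Crystal sphere 56 mm across fixed on a small black stand, 66 mm high in all, loose; bystander. Origin: centre of its underside.
- ring_stand: Silver napkin-ring stand, 52 mm across the foot, 93 mm high, with two rings on it, loose; bystander. Origin: centre of its underside.
- marble_rest: Wooden rest 85 x 50 mm holding two sulphide marbles, 42 mm high in all, loose; bystander. Origin: centre of its underside.
- cup: The same cup: origin at the centre of its underside.
Mind the look-alikes: they are no part of the job. What is shaped like the cup but blue or turquoise is not meant.

How it is judged:
On the way, in this order (a step that is already met when the one before it is completed fails the run):
1. the cup stands on the coaster and every slab present lies pressed level in its own bay, the lid still open (horizontal distance between tile_green_center and bay_green_center below 0.008 m and z of tile_green_center in the frame of bay_green_center below 0.008 m and angle between each of tile_green_center, tile_blue_center, tile_red_center, tile_yellow_center's own z axis and vertical below 0.06 rad and (angle between the x axis of tile_green_center and the x axis of bay_green_center, either way round below 0.2 rad or angle between the x axis of tile_green_center and the y axis of bay_green_center, either way round below 0.2 rad) and horizontal distance between tile_blue_center and bay_blue_center below 0.008 m and z of tile_blue_center in the frame of bay_blue_center below 0.008 m and (angle between the x axis of tile_blue_center and the x axis of bay_blue_center, either way round below 0.2 rad or angle between the x axis of tile_blue_center and the y axis of bay_blue_center, either way round below 0.2 rad) and horizontal distance between tile_red_center and bay_red_center below 0.008 m and z of tile_red_center in the frame of bay_red_center below 0.008 m and (angle between the x axis of tile_red_center and the x axis of bay_red_center, either way round below 0.2 rad or angle between the x axis of tile_red_center and the y axis of bay_red_center, either way round below 0.2 rad) and horizontal distance between tile_yellow_center and bay_yellow_center below 0.008 m and z of tile_yellow_center in the frame of bay_yellow_center below 0.008 m and (angle between the x axis of tile_yellow_center and the x axis of bay_yellow_center, either way round below 0.2 rad or angle between the x axis of tile_yellow_center and the y axis of bay_yellow_center, either way round below 0.2 rad) and horizontal distance between cup_center and coaster_top below 0.02 m and z of cup_center in the frame of coaster_top between 0.019 and 0.026 m and angle between cup_center's own z axis and vertical below 0.08 rad and value of joint lid above 0.5 rad), for 0.2 s.
2. the lid is latched shut (value of joint lid below 0.02 rad), for 0.3 s.
At the end, for the whole second after the job is handed in: Cup upright (within 0.08 rad) on the coaster within 20 mm of its centre; every slab present within 8 mm of the centre of the bay of its own colour, squared up within 0.2 rad, its underside within 2 mm of the case floor and level within 0.06 rad; lid latched (below 0.02 rad); all released (horizontal distance between tile_green_center and bay_green_center below 0.008 m and z of tile_green_center in the frame of bay_green_center below 0.008 m and angle between each of tile_green_center, tile_blue_center, tile_red_center, tile_yellow_center's own z axis and vertical below 0.06 rad and (angle between the x axis of tile_green_center and the x axis of bay_green_center, either way round below 0.2 rad or angle between the x axis of tile_green_center and the y axis of bay_green_center, either way round below 0.2 rad) and horizontal distance between tile_blue_center and bay_blue_center below 0.008 m and z of tile_blue_center in the frame of bay_blue_center below 0.008 m and (angle between the x axis of tile_blue_center and the x axis of bay_blue_center, either way round below 0.2 rad or angle between the x axis of tile_blue_center and the y axis of bay_blue_center, either way round below 0.2 rad) and horizontal distance between tile_red_center and bay_red_center below 0.008 m and z of tile_red_center in the frame of bay_red_center below 0.008 m and (angle between the x axis of tile_red_center and the x axis of bay_red_center, either way round below 0.2 rad or angle between the x axis of tile_red_center and the y axis of bay_red_center, either way round below 0.2 rad) and horizontal distance between tile_yellow_center and bay_yellow_center below 0.008 m and z of tile_yellow_center in the frame of bay_yellow_center below 0.008 m and (angle between the x axis of tile_yellow_center and the x axis of bay_yellow_center, either way round below 0.2 rad or angle between the x axis of tile_yellow_center and the y axis of bay_yellow_center, either way round below 0.2 rad) and horizontal distance between cup_center and coaster_top below 0.02 m and z of cup_center in the frame of coaster_top between 0.019 and 0.026 m and angle between cup_center's own z axis and vertical below 0.08 rad and value of joint lid below 0.02 rad and linear speed of cup below 0.02 m/s); the robot touches nothing.
It fails at once if an ornament is pushed more than 25 mm from its place or knocked over (distance of any of ebony_box, crystal_sphere, ring_stand, marble_rest from where it was at the start of the episode above 0.025 m or angle between any of ebony_box, crystal_sphere, ring_stand, marble_rest's own z axis and vertical above 0.5 rad).
Of tile_green, tile_blue, tile_red, tile_yellow only 3 to 4 are there at a start; the rules pass over those that are not, and their reading is None.
At some moment in a run one of cup may be knocked a few centimetres aside while the robot is not near it.
Once in a run the grip may slacken for a moment while it holds something.
It also fails if it takes over 210 s, if anything falls off the work surface, if the arm or the gripper's body presses on something with over 40 N, if the wrist force passes 120 N, or if a joint passes its speed limit or range.

ROBOT

A 6-joint arm with a two-finger parallel gripper is mounted at the origin on the work surface. World frame = base frame: x ahead of the robot, y to its left, z up, the work surface at z = 0. Lengths are in m, angles in rad, forces in N, time in s.
With the tool pointing down it reaches from about 0.3 to 0.875 m from the base axis. Payload 6.4 kg.
Tool frame: the origin (TCP) lies midway between the tips of the shut fingers; the grasp point (between the pads) lies 19 mm behind it; z points along the fingers, y is the direction in which the jaws open and shut (so a half turn about z gives the same grasp; the last joint's range is limited). The gripper opens to 85 mm and grips with 20 to 120 N. Pads are 22 mm wide; open, the fingers measure 114 mm over their backs; the gripper's body (76 mm by 85 mm) begins 54 mm behind the grasp point. The pads swing forward as they close: fully open they stand 13 mm farther back than shut.
Start: joints at [-1.382, 0.181, 1.607, -0, 1.354, -0.206], TCP at [0.221, -0.531, 0.203] pointing down, gripper open.
Joint ranges: [-2.99, 2.99], [-0.89, 2.07], [0.3, 2.58], [-1.14, 4.28], [0, 2.63], [-3.12, 3.12]. Speed limits (rad/s): [2.57, 2.57, 3.01, 3.14, 3.14, 3.14].

INTERFACE

Orientations are given as a unit quaternion [w, x, y, z].
In Python, from bench import get_obs, camera, hand_in gives the robot as it stands.
- The arm moves only by the tool drive_tool, never from a script. Its argument "deltas" is a list of rows, each a list of 2 entries, a list of its own where there are three numbers: the shift along the world's x, y, z in m, then the turn about the world's z in rad. A call has 1 to 10 rows; each row shifts and turns the pose as measured when the row begins; what a row does not reach is not made up. A row lasts 1/10 s, in which the tool goes at most 50 mm and 8.59 degrees, less where a joint would pass 70% of its speed; a pose out of reach is approached as far as the arm can. A call is refused whole if a number of a shift passes 0.05 or a number of a turn 0.15, either way. A call with a gripper value outside its range is refused whole. "gripper" is the opening, from 0 (shut) to 1 (fully open), set as the call begins (left out, the last holds). The fingers move at their own pace and stop on an object; the grip force is fixed at half the most. Time passes only in rows, so rows that do not move let the fingers close. It gives the time, the measured TCP pose, the force and the opening at its end, in the units of the state.
- get_obs(): the state, without advancing time (a new reading comes with each control period).
- camera(name): name is "scene" or "top" or "wrist"; returns a dict with "frame" (400x640x3 uint8, red, green, blue), "fx", "fy", "cx", "cy" (pixels), "eye" and "attitude" of the camera in the world. Camera axes: x right, y down, z forward; pixel columns grow to the right and rows downward; lengths in m; the calibration is good to about 2 mm. A picture is of the moment at which its call begins. There is no depth.
- hand_in(): hands the job in, once; it reports no verdict.
The state is a dict: "time_s": time; "q": joint angles; "dq": joint speeds; "joint_efforts": joint torques, N m; "eef_pos": TCP position; "eef_rot": TCP orientation; "wrist_force": force on the tool from outside, world axes, zero at the start; "torque": the same for the moment, N m; "opening": opening from 0.0 (shut) to 1.0 (fully open).
Only numpy, scipy, OpenCV 4.12 (cv2) and the standard library are available. Lean on these libraries where they do the work, as an engineer would, in place of code of your own. Each camera call takes 0.05 s, during which the arm holds its last target.

## Working session

There is one attempt and no reset: what is moved stays moved. The work goes in short steps, Python scripts to look and compute and a tool call to move; the robot and the scene stay as the last step left them, time stands still between calls to the robot, and variables do not carry over. Pictures are saved under pics/ and viewed, and the job is handed in when it is done.

Besides the shell and the picture viewer there is one more tool, called after "Request:" as name(argument=value, ...) on one line, values as JSON. drive_tool: Moves the arm, as the interface text tells. Its arguments: {"type":"object","properties":{"deltas":{"type":"array","items":{"type":"array"}},"gripper":{"type":"number"}},"required":["deltas"]}

```bash
ls; mkdir -p pics; cat > h.py <<'E'
import numpy as np, cv2, json
from bench import get_obs, camera, hand_in
from scipy.spatial.transform import Rotation as R
def snap(name,fn):
    c=camera(name); cv2.imwrite('pics/'+fn+'.png',cv2.cvtColor(c['frame'],cv2.COLOR_RGB2BGR)); 
    np.save('pics/'+fn+'.npy',c,allow_pickle=True); return c
def load(fn): return np.load('pics/'+fn+'.npy',allow_pickle=True).item()
def rot(c):
    a=np.array(c['attitude'],float)
    return a if a.shape==(3,3) else R.from_quat(a,scalar_first=True).as_matrix()
def px2w(c,u,v,z):
    d=rot(c)@np.array([(u-c['cx'])/c['fx'],(v-c['cy'])/c['fy'],1.])
    e=np.array(c['eye']); return e+d*(z-e[2])/d[2]
def w2px(c,p):
    q=rot(c).T@(np.array(p)-np.array(c['eye'])); return np.array([c['fx']*q[0]/q[2]+c['cx'],c['fy']*q[1]/q[2]+c['cy']])
E
python3 - <<'E'
from h import *
for n in('scene','top','wrist'):
    c=snap(n,n+'0'); print(n,{k:v for k,v in c.items() if k!='frame'})
print(get_obs())
E
```

```text
pics
scene {'fx': 436.3708135052686, 'fy': 436.3708135052686, 'cx': 320.30490769876616, 'cy': 192.65657443836503, 'eye': array([1.0794941, 0.5244289, 1.0178687]), 'attitude': array([-0.12380719,  0.34774958,  0.87494724, -0.3133837 ])}
top {'fx': 461.4947819517747, 'fy': 461.4947819517747, 'cx': 316.8222832042653, 'cy': 194.91107679131048, 'eye': array([ 0.43632855, -0.05150071,  1.14947922]), 'attitude': array([ 0.04325451, -0.70406167,  0.70683037, -0.05307569])}
wrist {'fx': 290.5694675790962, 'fy': 290.5694675790962, 'cx': 318.83030311588726, 'cy': 198.35977658646448, 'eye': array([ 0.28427108, -0.50401298,  0.37272533]), 'attitude': array([ 0.11051896,  0.82431887, -0.55019662, -0.07461665])}
{'time_s': 0.15, 'q': array([-1.38226128e+00,  1.81386357e-01,  1.60778189e+00, -4.26209811e-06,
        1.35380656e+00, -2.06334050e-01]), 'dq': array([-0.00138516, -0.00128887, -0.00321706, -0.00014799, -0.00180939,
       -0.00044611]), 'joint_efforts': array([ 1.39989417e-03, -4.45260501e+01, -3.51691425e+01, -1.31579673e-04,
        5.94526908e-03, -2.05972174e-05]), 'eef_pos': array([ 0.22110268, -0.53028544,  0.20278043]), 'eef_rot': array([-6.91068549e-04,  9.80572705e-01,  1.96154769e-01,  4.06948878e-06]), 'wrist_force': array([ 0.43366753, -0.17230622, -0.26939767]), 'torque': array([ 0.06522053, -0.01643127,  0.06930069]), 'opening': 0.9986492941509352}
```

View pics/top0.png

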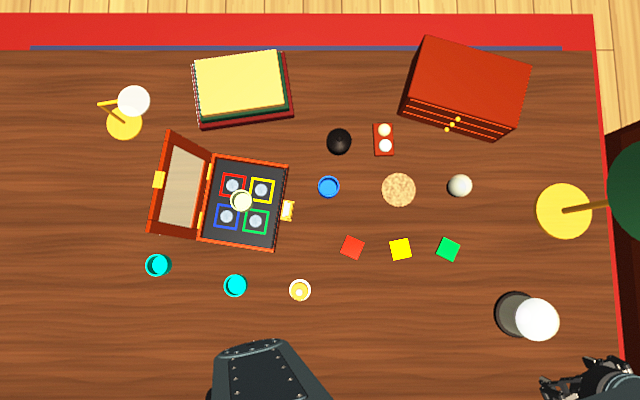

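View pics/scene0.png

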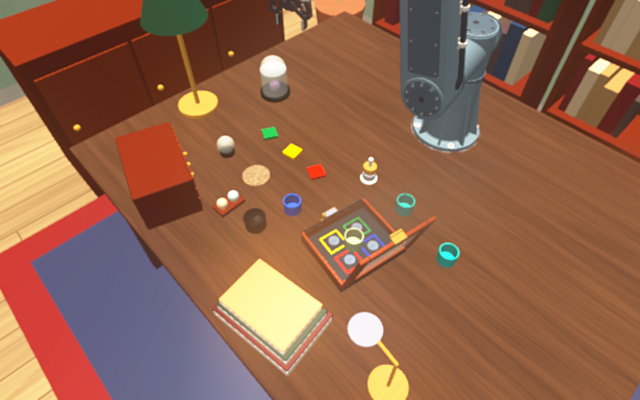

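View pics/wrist0.png

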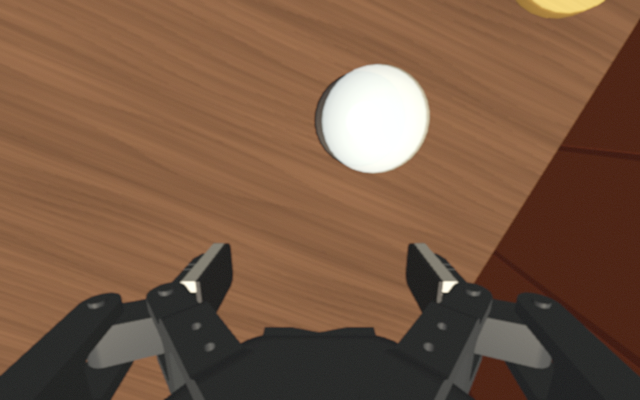

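Candidates for the cup in the top picture: the pale sage cup in the case (242,200), a blue cup (328,187), and turquoise cups at (157,265) and (235,285). I choose the one in the case. The slabs are red (352,247), yellow (400,249) and green (448,249). I see no blue slab. The coaster is at (398,190).

```bash
python3 - <<'E'
from h import *
c=load('top0'); f=cv2.cvtColor(c['frame'],cv2.COLOR_RGB2BGR)
cv2.imwrite('pics/crop_case.png',cv2.resize(f[120:260,140:310],None,fx=4.5,fy=4.2,interpolation=cv2.INTER_CUBIC))
hsv=cv2.cvtColor(f,cv2.COLOR_BGR2HSV)
def blob(name,lo,hi,roi,z):
    u0,v0,u1,v1=roi
    m=cv2.inRange(hsv[v0:v1,u0:u1],lo,hi)
    n,l,s,ce=cv2.connectedComponentsWithStats(m)
    k=1+np.argmax(s[1:,4]); p=np.argwhere(l==k)[:,::-1]+[u0,v0]
    P=np.array([px2w(c,u,v,z)[:2] for u,v in p])
    r=cv2.minAreaRect((P*1000).astype(np.float32))
    print(name,s[k,4],'mean',P.mean(0).round(4),'rect',np.round(r[0],1),np.round(r[1],1),round(r[2],1))
blob('red',(0,150,150),(12,255,255),(335,230,370,265),.012)
blob('yellow',(22,150,150),(35,255,255),(385,230,420,265),.012)
blob('green',(40,150,80),(80,255,255),(430,230,465,265),.012)
blob('coaster',(8,60,120),(25,180,255),(375,165,420,212),.006)
blob('bred',(0,150,100),(8,255,255),(218,172,246,200),.012)
blob('byel',(22,150,150),(35,255,255),(248,173,278,206),.012)
blob('bblue',(100,150,80),(125,255,255),(210,200,245,232),.012)
blob('bgreen',(40,130,60),(80,255,255),(238,204,272,240),.012)
E
```

```text
red 655 mean [ 0.4679 -0.1528] rect [ 463.4 -153.6] [83.9 83.2] 89.4
yellow 381 mean [ 0.4583 -0.2714] rect [ 458.3 -271.4] [47.6 47.8] 10.9
green 372 mean [ 0.4571 -0.3887] rect [ 457.1 -388.7] [47.5 47.8] 63.1
coaster 2064 mean [ 0.6103 -0.2693] rect [ 610.5 -269.8] [111.6 119.1] 88.7
bred 194 mean [0.6243 0.1479] rect [616.9 142.5] [60.4 60.7] 81.2
byel 231 mean [0.6076 0.0678] rect [605.4  71.3] [60.3 60.5] 81.1
bblue 200 mean [0.5369 0.1599] rect [540.2 155.3] [59.3 59.9] 80.8
bgreen 222 mean [0.5265 0.0827] rect [528.7  84.1] [59.4 59.9] 80.3
```

View pics/crop_case.png

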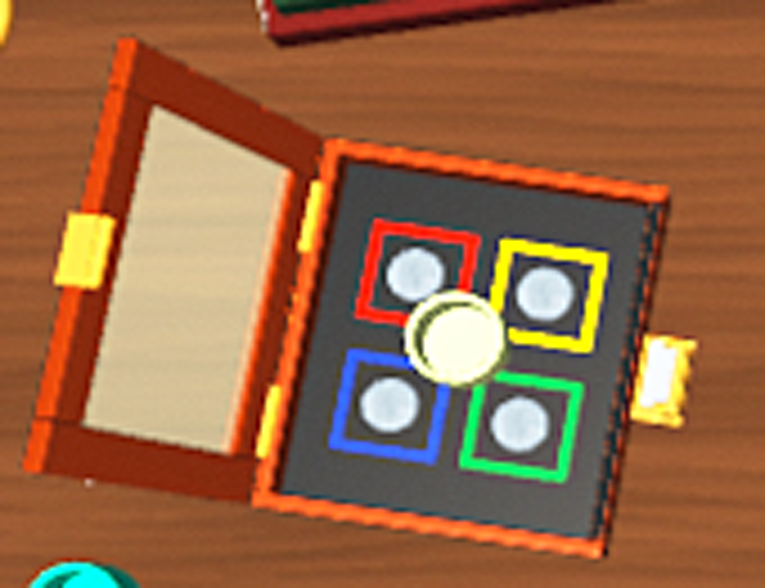

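```bash
python3 - <<'E'
from h import *
c=load('top0'); f=cv2.cvtColor(c['frame'],cv2.COLOR_RGB2BGR)
hsv=cv2.cvtColor(f,cv2.COLOR_BGR2HSV)
print(hsv[247,352],hsv[247,340],hsv[190,398],hsv[190,378],hsv[200,241])
def blob(name,lo,hi,roi,z):
    u0,v0,u1,v1=roi
    m=cv2.inRange(hsv[v0:v1,u0:u1],lo,hi); m=cv2.morphologyEx(m,cv2.MORPH_OPEN,np.ones((3,3)))
    n,l,s,ce=cv2.connectedComponentsWithStats(m)
    k=1+np.argmax(s[1:,4]); p=np.argwhere(l==k)[:,::-1]+[u0,v0]
    P=np.array([px2w(c,u,v,z)[:2] for u,v in p])
    r=cv2.minAreaRect((P*1000).astype(np.float32))
    print(name,s[k,4],'mean',P.mean(0).round(4),'rect',np.round(r[0],1),np.round(r[1],1),round(r[2],1))
blob('red',(0,180,205),(5,255,255),(335,230,370,265),.012)
blob('coaster',(10,60,170),(25,160,255),(375,165,420,212),.006)
blob('cup',(15,20,150),(45,120,255),(225,185,260,215),.057)
cv2.imwrite('pics/crop_r.png',cv2.resize(f[160:300,280:470],None,fx=4,fy=4,interpolation=cv2.INTER_CUBIC))
for n,p,z in(('blue cup',(328,187),.04),('ring',(300,290),.05),('ebony',(339,141),.066),('rest',(384,140),.03),('sphere',(460,185),.04),('tq1',(157,265),.04),('tq2',(235,285),.04),('lidtopA',(167,130),.22),('lidtopB',(150,232),.22),('lamp',(133,100),.1),('lampbase',(125,122),.0)): print(n,px2w(c,*p,z).round(3))
E
```

```text
[  5 215 255] [ 13 160 137] [ 24  95 254] [ 11 172 151] [ 30  21 255]
red 292 mean [ 0.4668 -0.1514] rect [ 463.2 -152.6] [47.7 47. ] 67.4
coaster 901 mean [ 0.6063 -0.2721] rect [ 606.4 -273.1] [83.2 84. ] 88.6
cup 128 mean [0.57  0.109] rect [569.7 108.7] [28.9 28.5] 0.9
blue cup [ 0.608 -0.095  0.04 ]
ring [ 0.363 -0.027  0.05 ]
ebony [ 0.716 -0.121  0.066]
rest [ 0.728 -0.236  0.03 ]
sphere [ 0.612 -0.417  0.04 ]
tq1 [0.422 0.312 0.04 ]
tq2 [0.375 0.127 0.04 ]
lidtopA [0.7   0.244 0.22 ]
lidtopB [0.49  0.269 0.22 ]
lamp [0.807 0.364 0.1  ]
lampbase [0.784 0.421 0.   ]
```

View pics/crop_r.png

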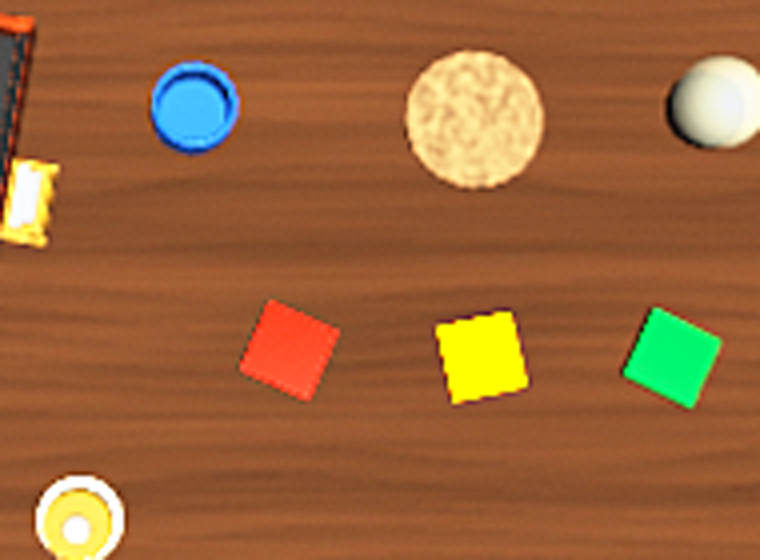

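Request:
drive_tool(deltas=[[[0,0,0.03],0],[[0.02,0.038,0.03],-0.14],[[0.02,0.038,0],-0.14],[[0.02,0.038,0],-0.14],[[0.02,0.038,0],-0.14],[[0.02,0.038,0],-0.14],[[0.02,0.038,0],-0.14],[[0.02,0.038,0],-0.14],[[0.02,0.038,0],-0.14],[[0.02,0.038,0],-0.14]], gripper=1)

```text
time_s: 1.15
eef_pos: [0.3946, -0.1934, 0.2604]
eef_rot: [-0.002, 0.907, -0.422, 0.003]
wrist_force: [0.9, -0.3, 0.1]
opening: 0.995
```

Request:
drive_tool(deltas=[[[0.022,0.038,0],-0.143],[[0.022,0.038,0],-0.143],[[0.022,0.038,0],-0.143],[[0.022,0.038,0],-0.143],[[0.022,0.038,0],-0.143],[[0.022,0.038,0],-0.143],[[0.022,0.038,0],0],[[0.02,0.036,0],0],[[0,0,0],0],[[0,0,0],0]])

```text
time_s: 2.15
eef_pos: [0.5562, 0.0808, 0.2581]
eef_rot: [0.007, -0.688, 0.726, 0.003]
wrist_force: [-0.4, -0.5, -0.0]
opening: 1.0
```

```bash
python3 - <<'E'
from h import *
c=snap('wrist','w1'); o=get_obs(); print(o['eef_pos'],o['eef_rot'],o['q'][5]); print(w2px(c,[.571,.111,.057]),w2px(c,[.573,.113,.012]))
E
```

```text
[0.55606843 0.08049793 0.25814429] [ 0.00669118 -0.68750098  0.72614473  0.00338727] 3.1179383795602083
[310.59209466 192.78613413] [310.2785144 186.2262067]
```

View pics/w1.png

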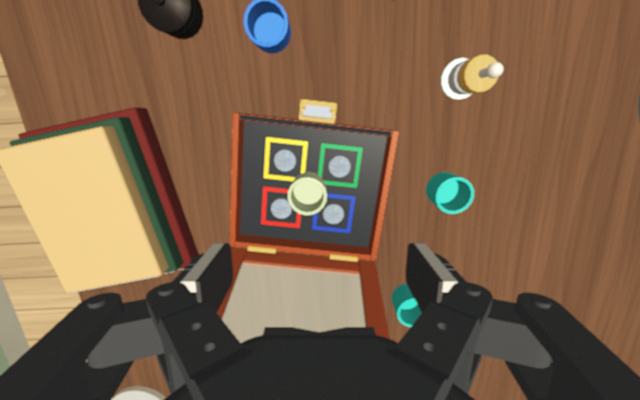

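Request:
drive_tool(deltas=[[[0,0,0],0.145],[[0,0,0],0.145],[[0,0,0],0.145],[[0,0,0],0.145],[[0,0,0],0.145],[[0,0,0],0.145],[[0,0,0],0.145],[[0,0,0],0.145],[[0,0,0],0.145],[[0,0,0],0.145]])

```text
time_s: 3.2
eef_pos: [0.5496, 0.0673, 0.2587]
eef_rot: [-0.0, 0.998, -0.069, -0.006]
wrist_force: [0.3, 0.0, 0.1]
opening: 1.001
```

Request:
drive_tool(deltas=[[[0,0,0],0.145],[[0,0,0],0.145],[[0,0,0],0.145],[[0,0,0],0.145],[[0,0,0],0.145],[[0,0,0],0.145],[[0,0,0],0.145],[[0,0,0],0.145],[[0,0,0],0.145],[[0,0,0],0.145]])

```text
time_s: 4.2
eef_pos: [0.5429, 0.0531, 0.2599]
eef_rot: [0.006, 0.781, 0.625, -0.005]
wrist_force: [0.1, -0.6, -0.2]
opening: 1.002
```

Request:
drive_tool(deltas=[[[0,0,0],0.145],[[0,0,0],0.145],[[0,0,0],0.145],[[0,0,0],0.145],[[0,0,0],0.145],[[0,0,0],0.145],[[0,0,0],0.145],[[0,0,0],0.145],[[0,0,0],0.145],[[0,0,0],0.145]])

```text
time_s: 5.2
eef_pos: [0.5356, 0.0395, 0.261]
eef_rot: [0.01, 0.15, 0.989, -0.001]
wrist_force: [0.1, -0.1, 0.0]
opening: 0.999
```

```bash
cat >> h.py <<'E'
def st():
    o=get_obs(); M=R.from_quat(o['eef_rot'],scalar_first=True).as_matrix()
    print('t',round(o['time_s'],2),'pos',o['eef_pos'].round(4),'jaw',round(np.degrees(np.arctan2(M[1,1],M[0,1])),1),'tilt',np.degrees(np.arccos(-M[2,2])).round(2),'q1,q6',np.degrees(o['q'][[0,5]]).round(1),'F',o['wrist_force'].round(1),'op',round(o['opening'],3))
    return o
E
python3 - <<'E'
from h import *
st(); c=snap('wrist','w2'); print(w2px(c,[.571,.111,.057]),w2px(c,[.573,.113,.012]))
E
```

```text
t 5.2 pos [0.5356 0.0395 0.261 ] jaw 72.7 tilt 1.12 q1,q6 [ -8.3 -81. ] F [ 0.1 -0.1  0. ] op 0.999
[378.27957581 177.43315721] [373.90142154 171.71024228]
```

View pics/w2.png

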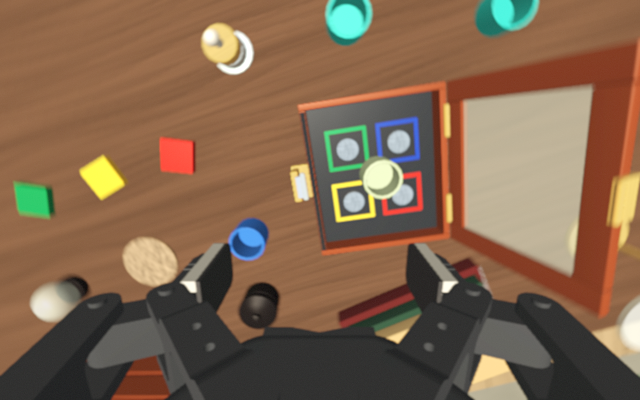

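Request:
drive_tool(deltas=[[[0.012,0.024,-0.02],0.07],[[0.012,0.024,-0.03],0.07],[[0.012,0.023,-0.03],0],[[0,0,-0.03],0],[[0,0,-0.02],0],[[0,0,0],0]])

```text
time_s: 5.85
eef_pos: [0.5714, 0.1056, 0.1299]
eef_rot: [0.013, 0.088, 0.996, -0.002]
wrist_force: [-0.9, -0.3, -0.2]
opening: 1.0
```

```bash
python3 - <<'E'
from h import *
st(); c=snap('wrist','w3'); print(w2px(c,[.571,.111,.057]),w2px(c,[.573,.113,.012]))
f=c['frame']; hsv=cv2.cvtColor(f,cv2.COLOR_RGB2HSV)
m=cv2.inRange(hsv,(15,15,110),(45,140,255)); n,l,s,ce=cv2.connectedComponentsWithStats(m)
for i in range(1,n):
    if s[i,4]>200: print(s[i],ce[i])
E
```

```text
t 5.85 pos [0.5714 0.1056 0.1299] jaw 79.9 tilt 1.48 q1,q6 [ -1.  -80.8] F [-0.9 -0.3 -0.2] op 1.0
[324.07382015 193.63931983] [325.67817556 183.01177146]
[ 233   78  103   43 2572] [274.11702955  95.05520995]
[  447    79   193   298 41484] [555.42454922 203.28030084]
[433  97  10  51 291] [437.36769759 121.65292096]
[197 158  32  56 847] [213.51948052 185.75442739]
[ 270  161   92   86 3134] [329.2574984  195.17326101]
[415 232  43  69 700] [437.10714286 266.11142857]
[   0  235   40   67 2050] [ 16.19658537 271.03317073]
[180 243  44  58 664] [199.66716867 268.75903614]
```

View pics/w3.png

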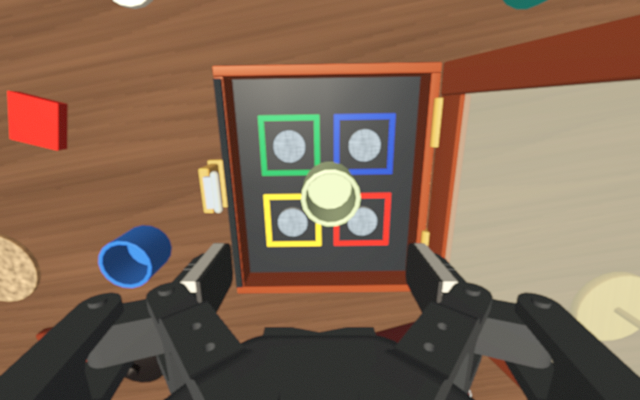

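Request:
drive_tool(deltas=[[[0,0.005,-0.02],0],[[0,0.004,-0.025],0],[[0,0,-0.025],0],[[0,0,-0.02],0],[[0,0,-0.008],0],[[0,0,0],0]])

```text
time_s: 6.5
eef_pos: [0.5802, 0.1103, 0.0433]
eef_rot: [0.023, 0.096, 0.995, -0.002]
wrist_force: [-0.7, 0.2, -0.4]
opening: 1.003
```

```bash
python3 - <<'E'
from h import *
o=st(); print(R.from_quat(o['eef_rot'],scalar_first=True).as_matrix()[:,2])
c=snap('wrist','w4')
E
```

```text
t 6.5 pos [0.5802 0.1103 0.0433] jaw 79.0 tilt 2.65 q1,q6 [ -0.5 -79.2] F [-0.7  0.2 -0.4] op 1.003
[ 0.04556756 -0.00785523 -0.99893037]
```

View pics/w4.png

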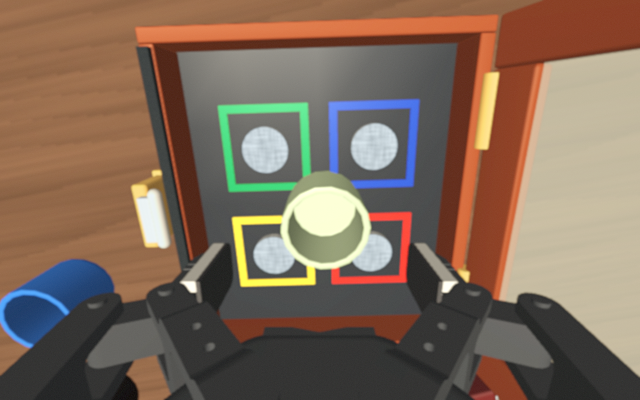

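Request:
drive_tool(deltas=[[[-0.006,0.002,0],0],[[-0.005,0.002,0],0],[[0,0,0],0],[[0,0,0],0],[[0,0,0],0]])

```text
time_s: 7.05
eef_pos: [0.5721, 0.1146, 0.0495]
eef_rot: [0.028, 0.096, 0.995, -0.001]
wrist_force: [-0.2, -0.5, 0.1]
opening: 1.004
```

```bash
python3 - <<'E'
from h import *
o=st(); print(R.from_quat(o['eef_rot'],scalar_first=True).as_matrix()[:,2], o['q'],o['dq'])
E
```

```text
t 7.05 pos [0.5721 0.1146 0.0495] jaw 79.0 tilt 3.18 q1,q6 [ -0.  -78.7] F [-0.2 -0.5  0.1] op 1.004
[ 0.05487107 -0.00794479 -0.99846184] [-8.53855454e-04  3.46843125e-01  1.74387864e+00 -9.41034450e-03
  9.95983959e-01 -1.37428772e+00] [ 0.00240816 -0.00780364 -0.00186224 -0.00064936  0.00263093 -0.0005982 ]
```

Request:
drive_tool(deltas=[[[0,0,0],0],[[0,0,0],0],[[0,0,0],0],[[0,0,0],0],[[0,0,0],0]])

```text
time_s: 7.55
eef_pos: [0.5724, 0.1146, 0.0496]
eef_rot: [0.028, 0.096, 0.995, -0.001]
wrist_force: [0.9, -0.2, 0.8]
opening: 1.001
```

```bash
python3 - <<'E'
from h import *
o=st(); print(R.from_quat(o['eef_rot'],scalar_first=True).as_matrix()[:,2], o['q'],o['dq'])
E
```

```text
t 7.55 pos [0.5724 0.1146 0.0496] jaw 79.0 tilt 3.19 q1,q6 [ -0.  -78.7] F [ 0.9 -0.2  0.8] op 1.001
[ 0.0550194  -0.00796331 -0.99845353] [-8.59772425e-04  3.47222777e-01  1.74325216e+00 -9.43128082e-03
  9.96082245e-01 -1.37429053e+00] [-0.00211473  0.0021723   0.00100591  0.00147644 -0.00150865 -0.00125129]
```

Request:
drive_tool(deltas=[[[-0.001,0,-0.01],0],[[-0.001,0,-0.01],0],[[-0.001,0,-0.005],0],[[0,0,0],0],[[0,0,0],0]])

```text
time_s: 8.05
eef_pos: [0.568, 0.1145, 0.021]
eef_rot: [0.027, 0.096, 0.995, -0.001]
wrist_force: [-0.2, 0.5, 0.1]
opening: 1.001
```

```bash
python3 - <<'E'
from h import *
o=st(); print(R.from_quat(o['eef_rot'],scalar_first=True).as_matrix()[:,2])
E
```

```text
t 8.05 pos [0.568  0.1145 0.021 ] jaw 79.0 tilt 3.05 q1,q6 [ -0.1 -78.7] F [-0.2  0.5  0.1] op 1.001
[ 0.05254604 -0.00798663 -0.99858656]
```

Request:
drive_tool(deltas=[[[0.002,0,0.004],0],[[0,0,0],0]])

```text
time_s: 8.25
eef_pos: [0.5703, 0.1145, 0.0254]
eef_rot: [0.027, 0.096, 0.995, -0.001]
wrist_force: [0.6, -0.5, 0.6]
opening: 0.998
```

Request:
drive_tool(deltas=[[[0,0,0],0],[[0,0,0],0],[[0,0,0],0],[[0,0,0],0],[[0,0,0],0],[[0,0,0],0],[[0,0,0],0],[[0,0,0],0]], gripper=0)

```text
time_s: 9.05
eef_pos: [0.5739, 0.1143, 0.0299]
eef_rot: [0.03, 0.096, 0.995, -0.001]
wrist_force: [0.3, -0.6, -0.2]
opening: -0.002
```

```bash
python3 - <<'E'
from h import *
o=st(); c=snap('wrist','w5')
E
```

```text
t 9.05 pos [0.5739 0.1143 0.0299] jaw 79.0 tilt 3.48 q1,q6 [ -0.1 -78.7] F [ 0.3 -0.6 -0.2] op -0.002
```

View pics/w5.png

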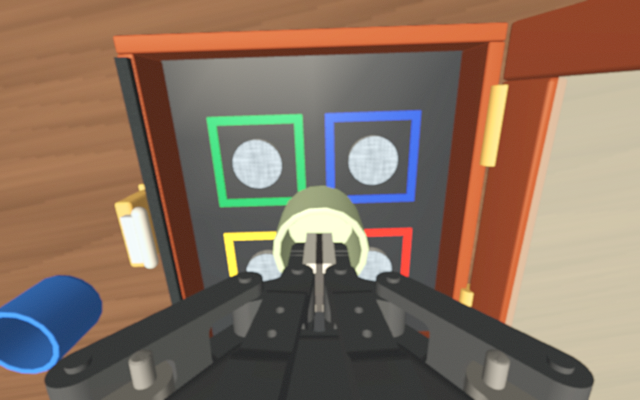

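```bash
python3 - <<'E'
from h import *
for n,p in(('w3',(331,195)),('w4',(325,222)),('w5',(321,242))):
    c=load(n); print(n,px2w(c,*p,.057),c['eye'])
c=load('w5'); o=get_obs(); print(w2px(c,o['eef_pos']),[px2w(c,*p,.012).round(4) for p in((257,164),(373,160))])
c=snap('top','t2'); f=cv2.cvtColor(c['frame'],cv2.COLOR_RGB2BGR)
cv2.imwrite('pics/t2c.png',cv2.resize(f[120:260,140:310],None,fx=4.5,fy=4.2,interpolation=cv2.INTER_CUBIC))
E
```

```text
w3 [0.57326211 0.11667944 0.057     ] [0.5027498  0.11917944 0.29819014]
w4 [0.57156482 0.11647317 0.057     ] [0.50823388 0.12514898 0.21006093]
w5 [0.57015315 0.11706094 0.057     ] [0.49952347 0.12929618 0.19553332]
[317.42402228 227.68825951] [array([0.5305, 0.0834, 0.012 ]), array([0.5423, 0.1568, 0.012 ])]
```

View pics/t2c.png

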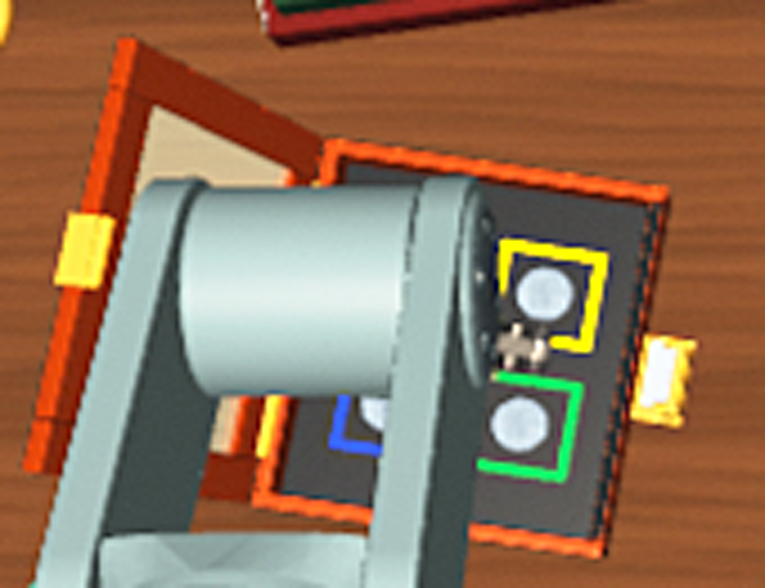

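```bash
python3 - <<'E'
from h import *
c=snap('scene','s2'); f=cv2.cvtColor(c['frame'],cv2.COLOR_RGB2BGR)
cv2.imwrite('pics/s2c.png',cv2.resize(f[170:300,270:460],None,fx=4.2,fy=4.2,interpolation=cv2.INTER_CUBIC))
w=load('w5'); f=cv2.cvtColor(w['frame'],cv2.COLOR_RGB2BGR)
cv2.imwrite('pics/w5c.png',cv2.resize(f[160:320,220:420],None,fx=4,fy=3.7,interpolation=cv2.INTER_CUBIC))
E
```

```text
(no output)
```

View pics/s2c.png

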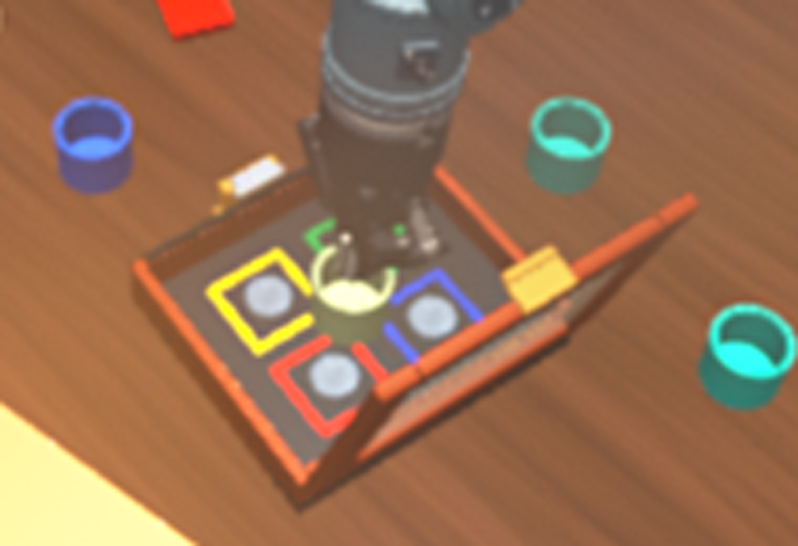

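View pics/w5c.png

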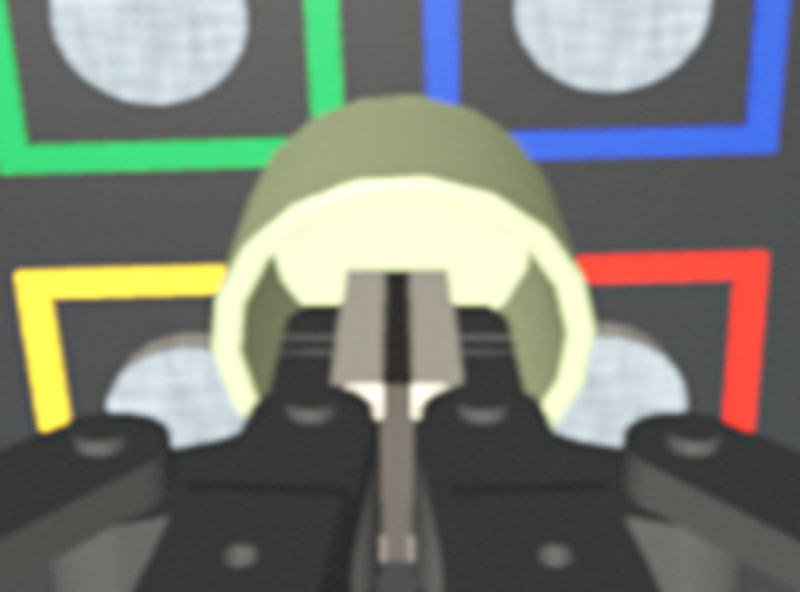

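Request:
drive_tool(deltas=[[[0,0,0.01],0],[[0,0,0.015],0],[[0,0,0.02],0],[[0,0,0.02],0],[[0,0,0.01],0],[[0,0,0],0]])

```text
time_s: 9.8
eef_pos: [0.5741, 0.1145, 0.112]
eef_rot: [0.031, 0.096, 0.995, -0.001]
wrist_force: [0.9, -0.3, -0.4]
opening: -0.004
```

```bash
python3 - <<'E'
from h import *
o=st(); c=snap('wrist','w6')
E
```

```text
t 9.8 pos [0.5741 0.1145 0.112 ] jaw 79.0 tilt 3.58 q1,q6 [ -0.  -78.8] F [ 0.9 -0.3 -0.4] op -0.004
```

View pics/w6.png

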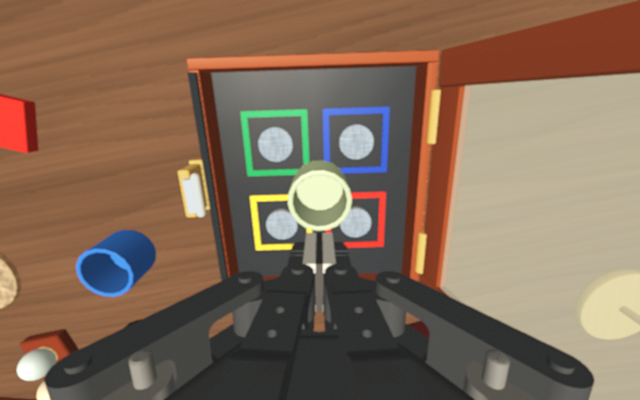

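```bash
python3 - <<'E'
from h import *
o=get_obs(); c=load('w6'); M=R.from_quat(o['eef_rot'],scalar_first=True).as_matrix()
print(M.round(3))
for h in (0,.01,.02,.03,.04): print(h,[w2px(c,o['eef_pos']+M@[x,0,-h]).round(0) for x in(-.011,0,.011)])
c0=load('w1')  # open fingers
print('cup',px2w(c,320,196,.057))
# camera vs TCP in tool frame
for n in('wrist0',): pass
print(M.T@(np.array(c['eye'])-o['eef_pos']))
E
```

```text
[[-0.98   0.191  0.061]
 [ 0.191  0.982 -0.008]
 [-0.061  0.003 -0.998]]
0 [array([317., 243.]), array([317., 227.]), array([317., 210.])]
0.01 [array([317., 250.]), array([317., 233.]), array([317., 215.])]
0.02 [array([317., 258.]), array([317., 240.]), array([317., 221.])]
0.03 [array([317., 266.]), array([317., 247.]), array([317., 228.])]
0.04 [array([317., 276.]), array([317., 256.]), array([317., 235.])]
cup [0.57185362 0.11690447 0.057     ]
[ 0.06547147  0.00104285 -0.1706316 ]
```

```bash
python3 - <<'E'
from h import *
o=get_obs(); c=load('w6'); M=R.from_quat(o['eef_rot'],scalar_first=True).as_matrix()
for h in (0,.013,.02,.03,.04,.05): print(h,[w2px(c,o['eef_pos']+M@[x,.0425,-h]).round(0) for x in(-.011,0,.011)])
f=c['frame'];cv2.imwrite('pics/w6c.png',cv2.resize(cv2.cvtColor(f,cv2.COLOR_RGB2BGR)[210:310,250:390],None,fx=5.5,fy=5.5,interpolation=cv2.INTER_CUBIC))
f=load('w3')['frame'];cv2.imwrite('pics/w3c.png',cv2.resize(cv2.cvtColor(f,cv2.COLOR_RGB2BGR)[210:360,180:460],None,fx=2.8,fy=2.8,interpolation=cv2.INTER_CUBIC))
E
```

```text
0 [array([384., 243.]), array([385., 227.]), array([386., 210.])]
0.013 [array([389., 252.]), array([390., 235.]), array([391., 217.])]
0.02 [array([392., 258.]), array([393., 240.]), array([394., 221.])]
0.03 [array([396., 266.]), array([398., 247.]), array([399., 228.])]
0.04 [array([401., 276.]), array([403., 256.]), array([405., 235.])]
0.05 [array([407., 287.]), array([409., 266.]), array([411., 244.])]
```

View pics/w6c.png

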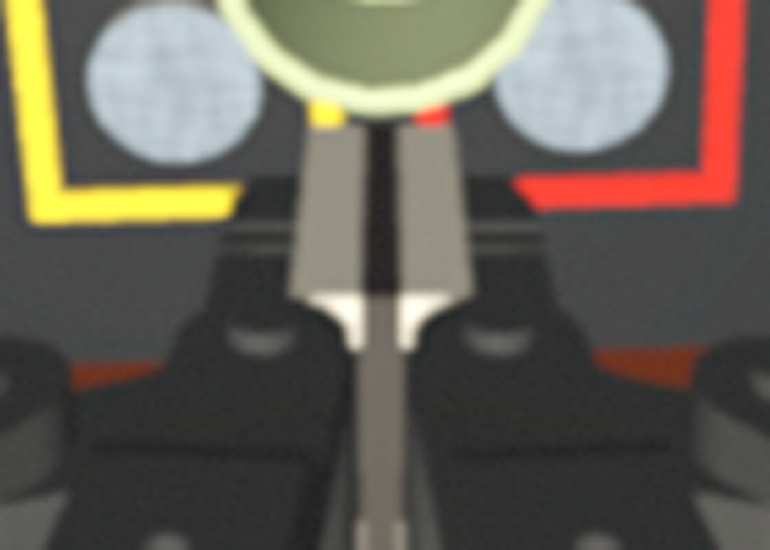

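View pics/w3c.png

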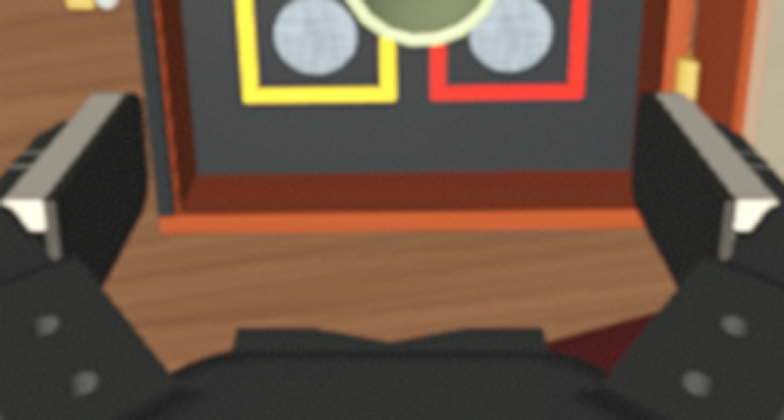

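```bash
cat >> h.py <<'E'
def tl():
    o=get_obs(); M=R.from_quat(o['eef_rot'],scalar_first=True).as_matrix()
    print('t',round(o['time_s'],2),'pos',o['eef_pos'].round(4),'zax_mrad',(M[:2,2]*1000).round(1),'jaw',round(np.degrees(np.arctan2(M[1,1],M[0,1])),1),'qsum',round((o['q'][1]+o['q'][2]+o['q'][4]-np.pi)*1000,1),'q4',round(o['q'][3]*1000,1),'F',o['wrist_force'].round(1),'op',round(o['opening'],3))
E
python3 -c "
from h import *
tl()"
```

```text
t 9.85 pos [0.5737 0.1144 0.1112] zax_mrad [61.  -8.3] jaw 79.0 qsum -61.0 q4 -9.2 F [-0.2 -0.1 -0.7] op 0.003
```

Request:
drive_tool(deltas=[[[0,0,0.02],0],[[0,0,0.02],0],[[0,0,0.02],0],[[0,0,0],0],[[0,0,0],0]])

```text
time_s: 10.35
eef_pos: [0.5699, 0.1143, 0.1676]
eef_rot: [0.026, 0.096, 0.995, -0.002]
wrist_force: [-1.1, 0.6, -0.7]
opening: 0.003
```

```bash
python3 -c "
from h import *
tl()"
```

```text
t 10.35 pos [0.5699 0.1143 0.1676] zax_mrad [52.1 -8.3] jaw 79.0 qsum -52.1 q4 -8.7 F [-1.1  0.6 -0.7] op 0.003
```

Request:
drive_tool(deltas=[[[-0.03,0,0],0],[[-0.03,0,0],0],[[-0.03,0,0],0],[[0,0,0],0],[[0,0,0],0]])

```text
time_s: 10.85
eef_pos: [0.4729, 0.1139, 0.1588]
eef_rot: [0.02, 0.096, 0.995, -0.002]
wrist_force: [0.3, 0.7, -1.4]
opening: 0.002
```

```bash
python3 -c "
from h import *
tl()"
```

```text
t 10.85 pos [0.4729 0.1139 0.1588] zax_mrad [40.1 -8.3] jaw 78.9 qsum -40.2 q4 -8.8 F [ 0.3  0.7 -1.4] op 0.002
```

Request:
drive_tool(deltas=[[[0,-0.03,0],0],[[0,-0.03,0],0],[[0,-0.03,0],0],[[0,0,0],0],[[0,0,0],0]])

```text
time_s: 11.35
eef_pos: [0.4752, 0.021, 0.1559]
eef_rot: [0.019, 0.096, 0.995, -0.002]
wrist_force: [0.3, 0.4, 0.4]
opening: 0.002
```

```bash
python3 -c "
from h import *
tl()"
```

```text
t 11.35 pos [0.4752 0.021  0.1559] zax_mrad [37.9 -7.5] jaw 79.0 qsum -38.6 q4 0.5 F [0.3 0.4 0.4] op 0.002
```

Request:
drive_tool(deltas=[[[0,-0.03,-0.01],0],[[0,-0.03,-0.02],0],[[0,-0.025,-0.03],0],[[0,0,-0.03],0],[[0,0,-0.03],0],[[0,0,0],0]])

```text
time_s: 11.95
eef_pos: [0.4796, -0.0636, 0.0324]
eef_rot: [0.022, 0.094, 0.995, -0.001]
wrist_force: [-1.7, 0.2, -0.4]
opening: 0.001
```

```bash
python3 -c "
from h import *
tl(); snap('wrist','w7'); snap('scene','s7')"
```

```text
t 11.95 pos [ 0.4796 -0.0636  0.0324] zax_mrad [42.9 -7. ] jaw 79.3 qsum -42.4 q4 12.1 F [-1.7  0.2 -0.4] op 0.001
```

View pics/w7.png

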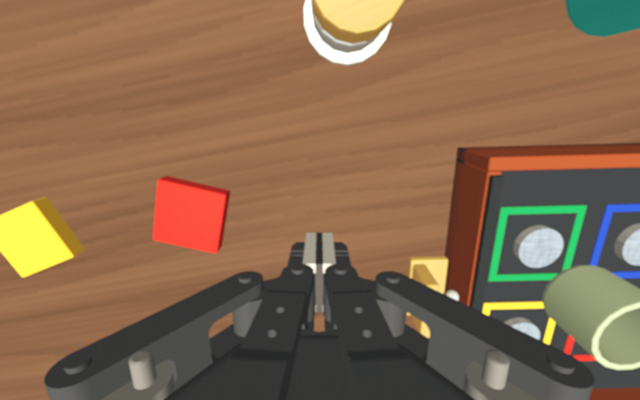

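View pics/s7.png

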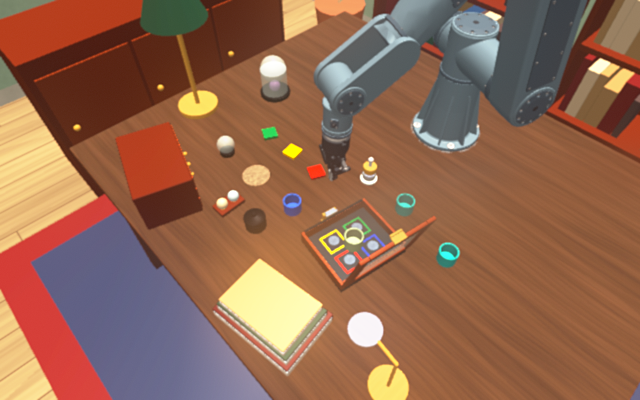

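Request:
drive_tool(deltas=[[[0,0,-0.008],0],[[0,0,-0.008],0],[[0,0,-0.004],0],[[0,0,0],0]])

```text
time_s: 12.45
eef_pos: [0.487, -0.0646, 0.0195]
eef_rot: [0.029, 0.092, 0.995, -0.004]
wrist_force: [0.1, -0.2, -0.6]
opening: 0.004
```

Request:
drive_tool(deltas=[[[0,0,-0.006],0],[[0,0,0],0]])

```text
time_s: 12.65
eef_pos: [0.4876, -0.0647, 0.0137]
eef_rot: [0.03, 0.092, 0.995, -0.004]
wrist_force: [-0.9, -0.6, 0.4]
opening: -0.002
```

Request:
drive_tool(deltas=[[[0,0,-0.006],0],[[0,0,0],0]])

```text
time_s: 12.85
eef_pos: [0.4877, -0.0648, 0.0074]
eef_rot: [0.03, 0.092, 0.995, -0.004]
wrist_force: [-0.0, -0.2, -0.5]
opening: -0.004
```

Request:
drive_tool(deltas=[[[0,0,-0.004],0],[[0,0,0],0]])

```text
time_s: 13.05
eef_pos: [0.4876, -0.0649, 0.003]
eef_rot: [0.03, 0.092, 0.995, -0.004]
wrist_force: [0.4, -0.3, 0.2]
opening: -0.005
```

Request:
drive_tool(deltas=[[[0,0,-0.004],0],[[0,0,0],0]])

```text
time_s: 13.25
eef_pos: [0.4876, -0.0649, -0.0014]
eef_rot: [0.03, 0.092, 0.995, -0.004]
wrist_force: [-0.5, 0.5, 1.4]
opening: -0.001
```

```bash
python3 -c "
from h import *
tl(); snap('wrist','w8')"
```

```text
t 13.25 pos [ 0.4876 -0.0649 -0.0014] zax_mrad [ 58.7 -12.9] jaw 79.4 qsum -59.3 q4 13.5 F [-0.5  0.5  1.4] op -0.001
```

View pics/w8.png

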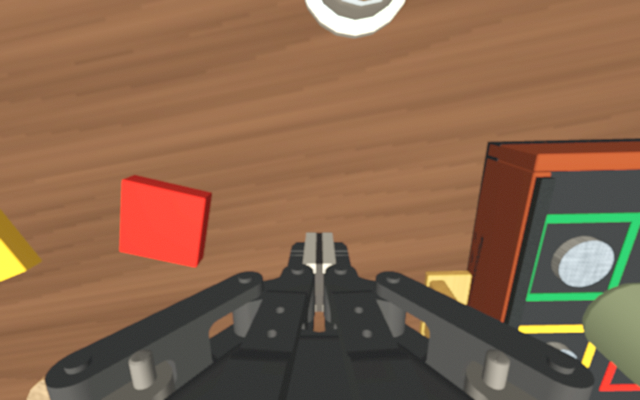

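Request:
drive_tool(deltas=[[[0,0,-0.003],0],[[0,0,0],0]])

```text
time_s: 13.5
eef_pos: [0.4881, -0.0651, -0.0042]
eef_rot: [0.03, 0.092, 0.995, -0.004]
wrist_force: [0.4, -0.2, -0.0]
opening: -0.001
```

Request:
drive_tool(deltas=[[[0,0,-0.003],0],[[0,0,0],0]])

```text
time_s: 13.7
eef_pos: [0.4882, -0.0651, -0.0074]
eef_rot: [0.03, 0.092, 0.995, -0.004]
wrist_force: [0.6, 0.1, 0.2]
opening: -0.004
```

Request:
drive_tool(deltas=[[[0,0,-0.006],0],[[0,0,0],0]])

```text
time_s: 13.9
eef_pos: [0.4882, -0.0651, -0.0138]
eef_rot: [0.03, 0.092, 0.995, -0.004]
wrist_force: [0.1, 0.0, -0.1]
opening: 0.001
```

Request:
drive_tool(deltas=[[[0,0,-0.006],0],[[0,0,0],0]])

```text
time_s: 14.1
eef_pos: [0.4881, -0.0651, -0.0205]
eef_rot: [0.03, 0.092, 0.995, -0.004]
wrist_force: [-0.4, 0.6, -0.1]
opening: 0.003
```

Request:
drive_tool(deltas=[[[0,0,-0.005],0],[[0,0,0],0]])

```text
time_s: 14.3
eef_pos: [0.488, -0.0651, -0.0261]
eef_rot: [0.03, 0.092, 0.995, -0.004]
wrist_force: [0.2, -0.3, -0.4]
opening: 0.001
```

Request:
drive_tool(deltas=[[[0,0,-0.004],0],[[0,0,0],0]])

```text
time_s: 14.5
eef_pos: [0.4892, -0.0655, -0.027]
eef_rot: [0.03, 0.092, 0.995, -0.004]
wrist_force: [-0.6, -0.5, -0.1]
opening: 0.0
```

Request:
drive_tool(deltas=[[[0,0,-0.004],0]])

```text
time_s: 14.6
eef_pos: [0.49, -0.0657, -0.028]
eef_rot: [0.03, 0.091, 0.995, -0.004]
wrist_force: [-26.8, 8.0, 77.0]
opening: -0.001
```

```bash
python3 -c "
from h import *
tl(); print(get_obs()['joint_efforts'].round(2)); tl()"
```

```text
t 14.6 pos [ 0.49   -0.0657 -0.028 ] zax_mrad [ 59.6 -13.9] jaw 79.5 qsum -60.5 q4 13.4 F [-26.8   8.   77. ] op -0.001
[ -1.84 -12.24 -17.73   0.68  -8.19   0.  ]
t 14.6 pos [ 0.49   -0.0657 -0.028 ] zax_mrad [ 59.6 -13.9] jaw 79.5 qsum -60.5 q4 13.4 F [-26.8   8.   77. ] op -0.001
```

Request:
drive_tool(deltas=[[[0,0,0.003],0],[[0,0,0.03],0],[[0,0,0.04],0],[[0,0,0.04],0],[[0,0,0.04],0],[[0,0,0.04],0],[[0,0,0.02],0],[[0,0,0],0]], gripper=1)

```text
time_s: 15.4
eef_pos: [0.489, -0.0653, 0.1949]
eef_rot: [0.032, 0.091, 0.995, -0.005]
wrist_force: [0.7, 0.0, -0.6]
opening: 0.999
```

```bash
python3 -c "
from h import *
tl()"
```

```text
t 15.4 pos [ 0.489  -0.0653  0.1949] zax_mrad [ 61.9 -14.8] jaw 79.5 qsum -63.0 q4 9.7 F [ 0.7  0.  -0.6] op 0.999
```

Request:
drive_tool(deltas=[[[0.004,0.01,0],0],[[0.01,0.02,0],0],[[0.014,0.03,0],0],[[0.015,0.032,0],0],[[0.014,0.03,0],0],[[0.011,0.025,0],0],[[0.008,0.018,0],0],[[0.005,0.01,0],0],[[0.002,0.005,0],0],[[0,0,0],0]])

```text
time_s: 16.4
eef_pos: [0.566, 0.1275, 0.1753]
eef_rot: [0.019, 0.092, 0.996, -0.005]
wrist_force: [-0.1, -0.1, -0.1]
opening: 1.0
```

```bash
python3 -c "
from h import *
tl()"
```

```text
t 16.4 pos [0.566  0.1275 0.1753] zax_mrad [ 36.6 -12.4] jaw 79.4 qsum -36.3 q4 -14.0 F [-0.1 -0.1 -0.1] op 1.0
```

Request:
drive_tool(deltas=[[[0.002,-0.004,-0.005],0],[[0.002,-0.004,-0.01],0],[[0.002,-0.003,-0.015],0],[[0,0,-0.015],0],[[0,0,-0.015],0],[[0,0,-0.015],0],[[0,0,-0.01],0],[[0,0,-0.005],0],[[0,0,0],0]])

```text
time_s: 17.3
eef_pos: [0.5698, 0.108, 0.0748]
eef_rot: [0.017, 0.097, 0.995, -0.005]
wrist_force: [1.5, -0.0, -0.3]
opening: 0.997
```

```bash
python3 -c "
from h import *
tl(); snap('wrist','w9')"
```

```text
t 17.3 pos [0.5698 0.108  0.0748] zax_mrad [ 31.9 -14.1] jaw 78.9 qsum -31.9 q4 -15.8 F [ 1.5 -0.  -0.3] op 0.997
```

View pics/w9.png

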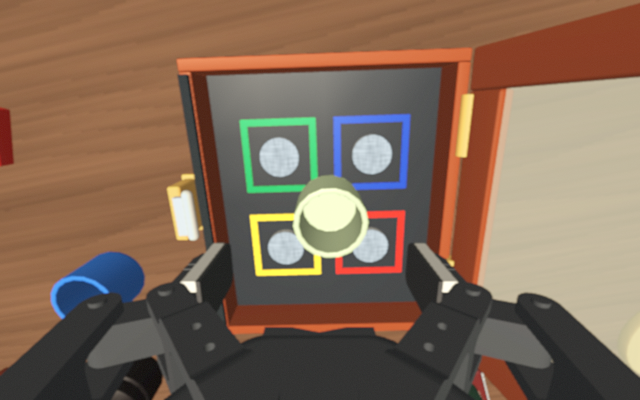

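Request:
drive_tool(deltas=[[[0,0.002,-0.006],0],[[0,0.003,-0.012],0],[[0,0.002,-0.012],0],[[0,0,-0.012],0],[[0,0,-0.012],0],[[0,0,-0.012],0],[[0,0,-0.008],0],[[0,0,-0.004],0],[[0,0,0],0]])

```text
time_s: 18.25
eef_pos: [0.5705, 0.116, -0.0089]
eef_rot: [0.018, 0.096, 0.995, -0.005]
wrist_force: [0.3, -0.2, -0.6]
opening: 1.0
```

```bash
python3 -c "
from h import *
tl(); c=snap('wrist','w10'); "
```

```text
t 18.25 pos [ 0.5705  0.116  -0.0089] zax_mrad [ 34.2 -14.2] jaw 78.9 qsum -34.0 q4 -18.1 F [ 0.3 -0.2 -0.6] op 1.0
```

View pics/w10.png

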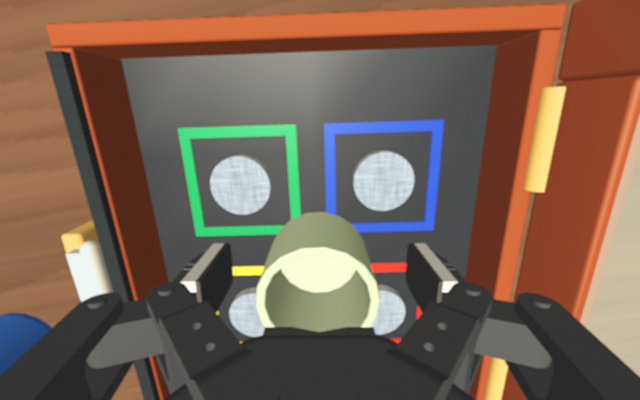

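```bash
python3 -c "
from h import *
c=load('w10'); o=get_obs(); M=R.from_quat(o['eef_rot'],scalar_first=True).as_matrix()
p=px2w(c,318,298,.057); print(p, M.T@(p-o['eef_pos']))
for h in (.0265,.04,.05,.066): print(h,[w2px(c,o['eef_pos']+M@[x,.0425,-h]).round(0) for x in(-.011,0,.011)])
"
```

```text
[0.57357852 0.11648535 0.057     ] [-0.00513269  0.00052278 -0.0654105 ]
0.0265 [array([395., 265.]), array([397., 246.]), array([398., 227.])]
0.04 [array([402., 278.]), array([404., 258.]), array([406., 237.])]
0.05 [array([408., 289.]), array([410., 268.]), array([412., 246.])]
0.066 [array([419., 311.]), array([422., 288.]), array([425., 263.])]
```

Request:
drive_tool(deltas=[[[0,0,0],0],[[0,0,0],0],[[0,0,0],0],[[0,0,0],0],[[0,0,0],0],[[0,0,0],0]], gripper=0)

```text
time_s: 18.9
eef_pos: [0.5729, 0.116, -0.0058]
eef_rot: [0.02, 0.096, 0.995, -0.005]
wrist_force: [-0.7, 0.1, -0.5]
opening: 0.587
```

```bash
python3 -c "
from h import *
tl()"
```

```text
t 18.9 pos [ 0.5729  0.116  -0.0058] zax_mrad [ 39.4 -14. ] jaw 78.9 qsum -39.2 q4 -18.0 F [-0.7  0.1 -0.5] op 0.587
```

Request:
drive_tool(deltas=[[[0,0,0.006],0],[[0,0,0.015],0],[[0,0,0.025],0],[[0,0,0.025],0],[[0,0,0.025],0],[[0,0,0.02],0],[[0,0,0.015],0],[[0,0,0.008],0],[[0,0,0],0]])

```text
time_s: 19.8
eef_pos: [0.5722, 0.1162, 0.1464]
eef_rot: [0.022, 0.096, 0.995, -0.005]
wrist_force: [0.3, -0.2, -1.4]
opening: 0.586
```

Request:
drive_tool(deltas=[[[0.001,-0.01,0],0],[[0.002,-0.02,0],0],[[0.003,-0.03,0],0],[[0.004,-0.04,0],0],[[0.004,-0.04,0],0],[[0.004,-0.04,0],0],[[0.004,-0.04,0],0],[[0.003,-0.03,0],0],[[0.002,-0.02,0],0],[[0,-0.01,0],0]])

```text
time_s: 20.8
eef_pos: [0.5907, -0.1772, 0.1354]
eef_rot: [0.013, 0.095, 0.995, -0.004]
wrist_force: [-0.1, 1.1, -1.5]
opening: 0.587
```

```bash
python3 -c "
from h import *
tl()"
```

```text
t 20.8 pos [ 0.5907 -0.1772  0.1354] zax_mrad [26.1 -9.8] jaw 79.1 qsum -27.7 q4 3.8 F [-0.1  1.1 -1.5] op 0.587
```

Request:
drive_tool(deltas=[[[0.002,-0.01,0],0],[[0.003,-0.02,-0.005],0],[[0.003,-0.025,-0.01],0],[[0.003,-0.02,-0.01],0],[[0.003,-0.013,-0.01],0],[[0.001,-0.006,-0.01],0],[[0,0,-0.01],0],[[0,0,-0.005],0],[[0,0,0],0]])

```text
time_s: 21.7
eef_pos: [0.6046, -0.2744, 0.067]
eef_rot: [0.011, 0.093, 0.996, -0.002]
wrist_force: [-0.6, -0.0, -0.9]
opening: 0.584
```

```bash
python3 -c "
from h import *
tl(); c=snap('wrist','w11'); print(w2px(c,[.606,-.273,.006])); d=snap('top','t11')"
```

```text
t 21.7 pos [ 0.6046 -0.2744  0.067 ] zax_mrad [20.8 -5.7] jaw 79.3 qsum -20.3 q4 8.0 F [-0.6 -0.  -0.9] op 0.584
[319.819179   200.82970613]
```

View pics/w11.png

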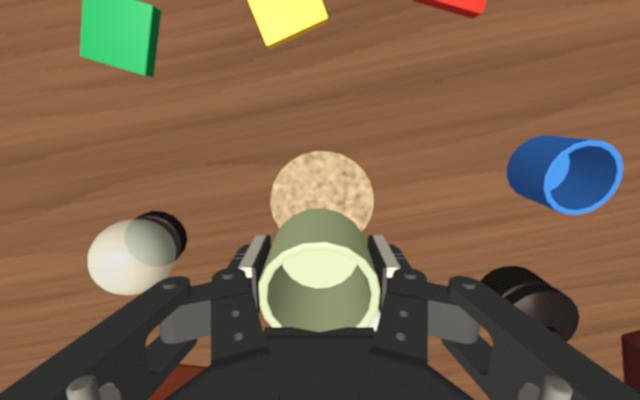

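Request:
drive_tool(deltas=[[[0,0,-0.006],0],[[0,0,-0.012],0],[[0,0,-0.012],0],[[0,0,-0.012],0],[[0,0,-0.012],0],[[0,0,-0.01],0],[[0,0,-0.005],0],[[0,0,0],0]])

```text
time_s: 22.6
eef_pos: [0.6052, -0.2731, -0.0066]
eef_rot: [0.012, 0.092, 0.996, -0.002]
wrist_force: [0.2, -0.7, -1.6]
opening: 0.587
```

```bash
python3 -c "
from h import *
tl()"
```

```text
t 22.6 pos [ 0.6052 -0.2731 -0.0066] zax_mrad [22.5 -6.7] jaw 79.4 qsum -22.3 q4 8.6 F [ 0.2 -0.7 -1.6] op 0.587
```

Request:
drive_tool(deltas=[[[0,0,-0.003],0],[[0,0,-0.002],0],[[0,0,0],0]])

```text
time_s: 22.9
eef_pos: [0.6058, -0.2736, -0.0113]
eef_rot: [0.012, 0.092, 0.996, -0.003]
wrist_force: [-0.6, -0.4, -1.0]
opening: 0.581
```

Request:
drive_tool(deltas=[[[0,0,-0.002],0]])

```text
time_s: 23.0
eef_pos: [0.6063, -0.274, -0.0126]
eef_rot: [0.013, 0.092, 0.996, -0.003]
wrist_force: [-0.8, 0.5, 1.6]
opening: 0.586
```

Request:
drive_tool(deltas=[[[0,0,0],0],[[0,0,0],0],[[0,0,0],0],[[0,0,0],0],[[0,0,0],0]], gripper=1)

```text
time_s: 23.5
eef_pos: [0.6075, -0.2748, -0.0109]
eef_rot: [0.014, 0.092, 0.996, -0.004]
wrist_force: [-0.1, -0.1, -1.4]
opening: 0.999
```

Request:
drive_tool(deltas=[[[0,0,0.005],0],[[0,0,0.015],0],[[0,0,0.03],0],[[0,0,0.035],0],[[0,0,0.04],0],[[0,0,0.04],0],[[0,0,0.03],0],[[0,0,0.01],0]])

```text
time_s: 24.3
eef_pos: [0.6049, -0.2729, 0.2069]
eef_rot: [0.014, 0.092, 0.996, -0.004]
wrist_force: [1.3, -0.7, -0.1]
opening: 1.001
```

```bash
python3 -c "
from h import *
tl(); c=snap('wrist','w12'); print(w2px(c,[.606,-.273,.006]),w2px(c,[.606,-.273,.051]))"
```

```text
t 24.3 pos [ 0.6049 -0.2729  0.2069] zax_mrad [26.8 -9.6] jaw 79.4 qsum -27.4 q4 7.5 F [ 1.3 -0.7 -0.1] op 1.001
[319.00451163 167.92029095] [318.84022933 175.47605504]
```

View pics/w12.png

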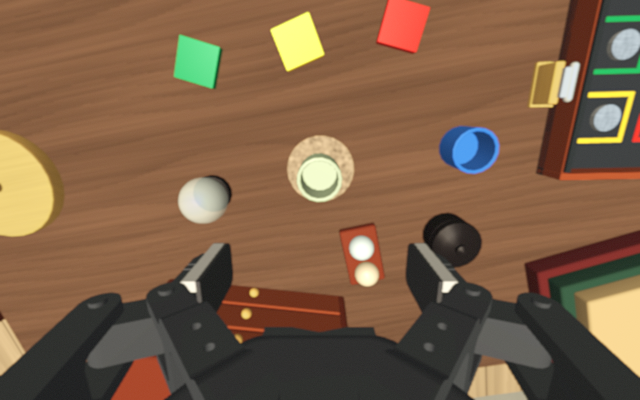

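Request:
drive_tool(deltas=[[[-0.01,0.008,-0.005],-0.05],[[-0.018,0.015,-0.01],-0.08],[[-0.024,0.02,-0.015],-0.08],[[-0.028,0.023,-0.015],0],[[-0.026,0.022,-0.015],0],[[-0.018,0.016,-0.015],0],[[-0.012,0.01,-0.01],0],[[-0.007,0.006,-0.005],0],[[-0.002,0.002,0],0],[[0,0,0],0]])

```text
time_s: 25.35
eef_pos: [0.4456, -0.1417, 0.1026]
eef_rot: [0.005, 0.201, 0.98, -0.003]
wrist_force: [-0.0, 0.7, 0.7]
opening: 1.0
```

```bash
cat >> h.py <<'E'
COL={'red':((0,150,90),(6,255,255)),'yellow':((24,150,90),(35,255,255)),'green':((60,150,60),(82,255,255)),'blue':((105,150,60),(125,255,255))}
def tile(c,name,z=.012,minarea=300):
    """top-face pose of slab by colour: keep brightest (top face) pixels"""
    hsv=cv2.cvtColor(c['frame'],cv2.COLOR_RGB2HSV)
    m=cv2.inRange(hsv,*COL[name]); n,l,s,ce=cv2.connectedComponentsWithStats(m)
    k=1+np.argmax(s[1:,4]); v=hsv[...,2][l==k]; t=np.percentile(v,70)*.85
    m2=((l==k)&(hsv[...,2]>t)).astype(np.uint8); m2=cv2.morphologyEx(m2,cv2.MORPH_OPEN,np.ones((3,3)))
    cn=max(cv2.findContours(m2,cv2.RETR_EXTERNAL,cv2.CHAIN_APPROX_NONE)[0],key=cv2.contourArea)[:,0]
    P=np.array([px2w(c,u,v,z)[:2] for u,v in cn])*1000
    r=cv2.minAreaRect(P.astype(np.float32))
    print(name,'area',s[k,4],'ctr px',cn.mean(0).round(0),'world mm',np.round(r[0],1),np.round(r[1],1),'ang',round(r[2],1)); return r
E
python3 -c "
from h import *
tl(); c=snap('wrist','w13'); tile(c,'red')"
```

```text
t 25.35 pos [ 0.4456 -0.1417  0.1026] zax_mrad [ 9.4 -7.2] jaw 66.8 qsum -11.8 q4 -1.2 F [-0.   0.7  0.7] op 1.0
red area 2427 ctr px [315. 212.] world mm [ 463.6 -152.1] [46.1 46.1] ang 65.4
```

View pics/w13.png

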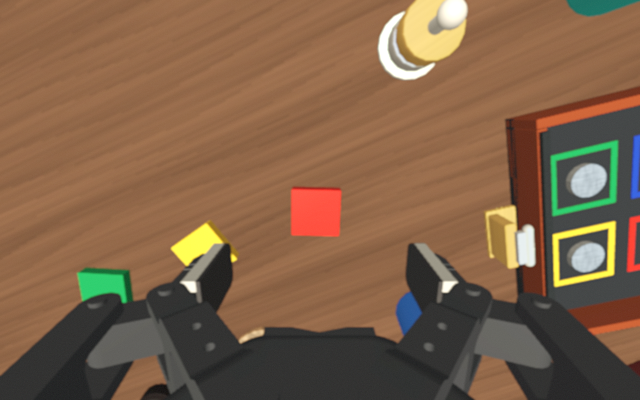

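Request:
drive_tool(deltas=[[[0.004,-0.003,-0.006],0],[[0.005,-0.003,-0.012],0],[[0.004,-0.003,-0.015],0],[[0.001,0,-0.018],0],[[0,0,-0.018],0],[[0,0,-0.018],0],[[0,0,-0.016],0],[[0,0,-0.012],0],[[0,0,-0.006],0],[[0,0,0],0]])

```text
time_s: 26.4
eef_pos: [0.4696, -0.1595, -0.0227]
eef_rot: [0.011, 0.202, 0.979, -0.005]
wrist_force: [0.5, -0.4, -1.4]
opening: 1.0
```

```bash
python3 -c "
from h import *
tl(); c=snap('wrist','w14');o=get_obs(); M=R.from_quat(o['eef_rot'],scalar_first=True).as_matrix()
print('tile in tool',M.T@(np.array([.4636,-.1521,.006])-o['eef_pos']))"
```

```text
t 26.4 pos [ 0.4696 -0.1595 -0.0227] zax_mrad [ 19.7 -14.1] jaw 66.6 qsum -24.2 q4 -1.8 F [ 0.5 -0.4 -1.4] op 1.0
tile in tool [ 0.00803206  0.0043417  -0.02842719]
```

View pics/w14.png

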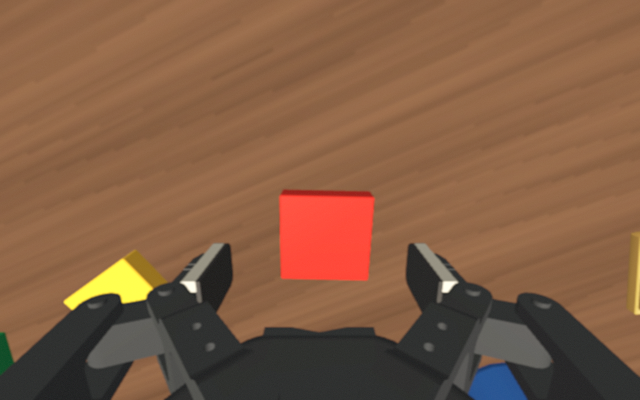

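Request:
drive_tool(deltas=[[[-0.004,0.003,0],0],[[-0.004,0.004,0],0],[[-0.002,0.0015,0],0],[[0,0,0],0]])

```text
time_s: 26.85
eef_pos: [0.4606, -0.1513, -0.02]
eef_rot: [0.013, 0.202, 0.979, -0.006]
wrist_force: [-0.0, -0.2, 0.1]
opening: 0.999
```

```bash
python3 -c "
from h import *
tl(); c=snap('wrist','w15');o=get_obs(); M=R.from_quat(o['eef_rot'],scalar_first=True).as_matrix()
print('tile in tool',M.T@(np.array([.4636,-.1521,.006])-o['eef_pos']))"
```

```text
t 26.85 pos [ 0.4606 -0.1513 -0.02  ] zax_mrad [ 23.7 -16.5] jaw 66.7 qsum -28.9 q4 -1.9 F [-0.  -0.2  0.1] op 0.999
tile in tool [-0.00353254  0.00035766 -0.02582866]
```

View pics/w15.png

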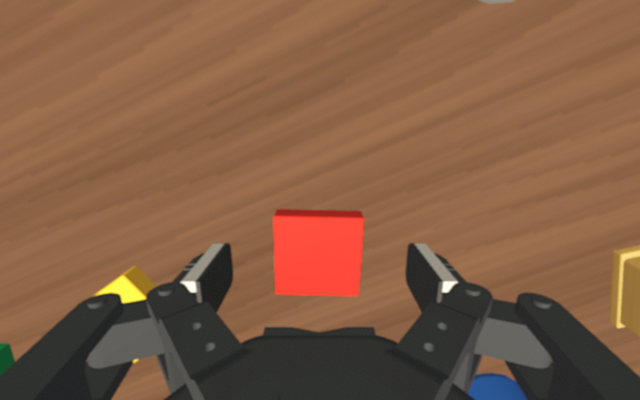

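Good alignment: the slab spans pixels 274 to 363, centred between the pads. I'll lower another 5 mm and close.

Request:
drive_tool(deltas=[[[0,0,-0.003],0],[[0,0,-0.003],0],[[0,0,0],0]])

```text
time_s: 27.2
eef_pos: [0.4615, -0.1519, -0.0257]
eef_rot: [0.014, 0.202, 0.979, -0.006]
wrist_force: [-0.1, 0.1, -0.8]
opening: 1.002
```

Request:
drive_tool(deltas=[[[0,0,0],0],[[0,0,0],0],[[0,0,0],0],[[0,0,0],0],[[0,0,0],0],[[0,0,0],0]], gripper=0)

```text
time_s: 27.8
eef_pos: [0.4617, -0.1521, -0.0257]
eef_rot: [0.014, 0.202, 0.979, -0.006]
wrist_force: [-0.5, 0.7, 0.3]
opening: 0.516
```

```bash
python3 -c "
from h import *
tl(); c=snap('wrist','w16')"
```

```text
t 27.8 pos [ 0.4617 -0.1521 -0.0257] zax_mrad [ 25.3 -17.5] jaw 66.6 qsum -30.8 q4 -1.9 F [-0.5  0.7  0.3] op 0.516
```

View pics/w16.png

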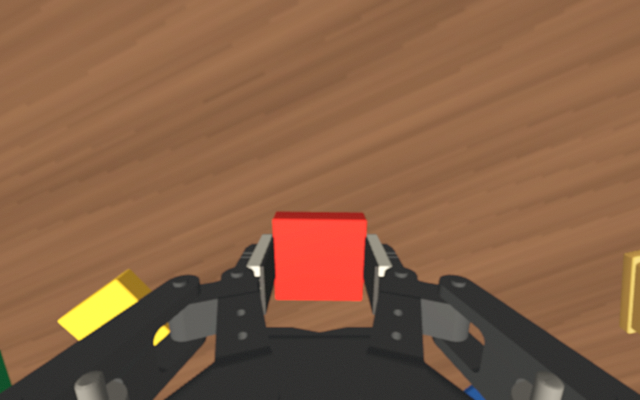

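Request:
drive_tool(deltas=[[[0,0,0.006],0],[[0,0,0.015],0],[[0,0,0.025],0],[[0,0,0.03],0],[[0,0,0.025],0],[[0,0,0.015],0],[[0.002,0.005,0.008],0],[[0.006,0.012,0],0.05],[[0.01,0.02,0],0.06],[[0.014,0.028,0],0.06]])

```text
time_s: 28.85
eef_pos: [0.4912, -0.0842, 0.1027]
eef_rot: [0.012, 0.116, 0.993, -0.004]
wrist_force: [0.3, -0.3, -0.9]
opening: 0.514
```

Request:
drive_tool(deltas=[[[0.015,0.03,0],0.06],[[0.015,0.03,0],0.02],[[0.015,0.03,0],0],[[0.015,0.03,0],0],[[0.014,0.028,0],0],[[0.012,0.023,0],0],[[0.009,0.015,0],0],[[0.005,0.01,0],0],[[0.002,0.004,0],0],[[0,0,0],0]])

```text
time_s: 29.85
eef_pos: [0.5887, 0.1389, 0.089]
eef_rot: [0.003, 0.059, 0.998, -0.002]
wrist_force: [-0.9, 0.0, -1.4]
opening: 0.512
```

```bash
python3 -c "
from h import *
tl(); c=snap('wrist','w17'); print(w2px(c,[.617,.1425,.012]))"
```

```text
t 29.85 pos [0.5887 0.1389 0.089 ] zax_mrad [ 5.3 -4.7] jaw 83.2 qsum -5.1 q4 -5.4 F [-0.9  0.  -1.4] op 0.512
[326.01478068 225.02810826]
```

View pics/w17.png

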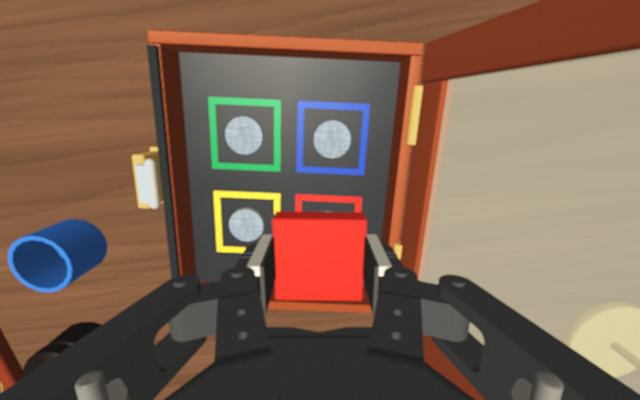

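```bash
python3 -c "
from h import *
B={'green':(.5287,.0841),'blue':(.5402,.1553),'yellow':(.6054,.0713),'red':(.6169,.1425)}
def fit(n,cols):
    c=load(n); hsv=cv2.cvtColor(c['frame'],cv2.COLOR_RGB2HSV); out={}
    for k in cols:
        u,v=w2px(c,[*B[k],.012]); 
        m=cv2.inRange(hsv,*COL[k]); mm=np.zeros_like(m); cv2.circle(mm,(int(u),int(v)),60,255,-1); m&=mm
        cn=np.argwhere(m>0)[:,::-1]; P=np.array([px2w(c,a,b,.012)[:2] for a,b in cn])*1000
        r=cv2.minAreaRect(P.astype(np.float32)); print(n,k,np.round(r[0],1),np.round(r[1],1),round(r[2],1))
fit('w17',['green','blue']); fit('w3',['green','blue','yellow','red']); fit('w2',['green','blue']);fit('w1',['green','yellow','red','blue'])
"
```

```text
w17 green [530.1  84.3] [57.4 57.1] 80.6
w17 blue [542.2 155.7] [57.5 56.9] 81.5
w3 green [530.3  84.3] [57.5 56.2] 81.0
w3 blue [541.4 156.3] [58.2 56.8] 79.8
w3 yellow [607.1  71.7] [60.  58.6] 79.8
w3 red [638.5 154.1] [88.1 96.7] 82.2
w2 green [529.6  84.3] [57.6 57.2] 81.6
w2 blue [540.4 155.7] [58.4 58.7] 81.6
w1 green [529.8  85.4] [56.9 57.5] 79.8
w1 yellow [607.   72.2] [59.8 60.1] 80.4
w1 red [612.1 145.2] [120.2 139.9] 80.7
w1 blue [541.5 156.1] [58.5 59.2] 80.8
```

```bash
cat >> h.py <<'E'
def held(c,name,up=.0377):
    o=get_obs(); r=tile(c,name,z=o['eef_pos'][2]+up); M=R.from_quat(o['eef_rot'],scalar_first=True).as_matrix()
    d=np.array([r[0][0]/1000,r[0][1]/1000])-o['eef_pos'][:2]; print('held offs world',d.round(4),'tool',(M[:2,:2].T@d).round(4))
E
python3 -c "
from h import *
c=load('w17'); held(c,'red')"
```

```text
red area 8793 ctr px [319. 258.] world mm [591.8 139.2] [45.3 44.6] ang 82.4
held offs world [0.0033 0.0007] tool [-0.0032  0.0011]
```

Request:
drive_tool(deltas=[[[0.005,0.001,0],-0.02],[[0.009,0.002,-0.005],-0.02],[[0.008,0.002,-0.01],0],[[0.004,0.001,-0.01],0],[[0.001,0,-0.01],0],[[0,0,-0.006],0],[[0,0,-0.002],0],[[0,0,0],0]])

```text
time_s: 30.7
eef_pos: [0.6166, 0.1415, 0.0406]
eef_rot: [0.001, 0.083, 0.997, -0.003]
wrist_force: [-0.1, 0.5, -0.3]
opening: 0.518
```

```bash
python3 -c "
from h import *
tl()
c=snap('wrist','w18'); held(c,'red')"
```

```text
t 30.7 pos [0.6166 0.1415 0.0406] zax_mrad [ 2.1 -5.7] jaw 80.4 qsum -1.8 q4 -6.5 F [-0.1  0.5 -0.3] op 0.518
red area 9378 ctr px [319. 258.] world mm [619.6 141.8] [45.2 44.6] ang 79.7
held offs world [0.003  0.0003] tool [-0.0029  0.0008]
```

View pics/w18.png

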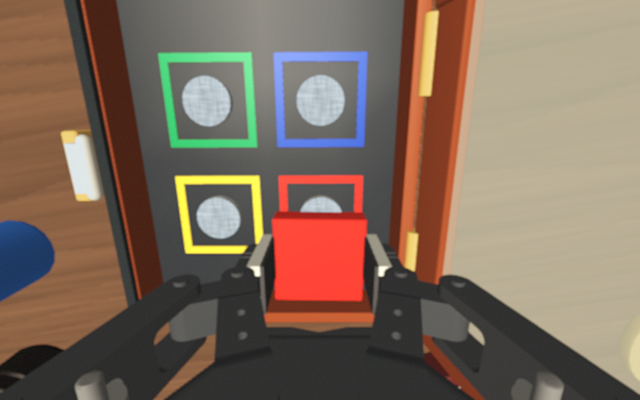

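Request:
drive_tool(deltas=[[[-0.001,0.001,-0.005],0],[[-0.001,0.001,-0.008],0],[[0,0,-0.009],0],[[0,0,-0.009],0],[[0,0,-0.007],0],[[0,0,-0.004],0],[[0,0,-0.001],0],[[0,0,0],0]])

```text
time_s: 31.55
eef_pos: [0.6143, 0.1439, -0.0055]
eef_rot: [0.002, 0.083, 0.997, -0.003]
wrist_force: [-0.5, 0.2, -0.4]
opening: 0.518
```

```bash
python3 -c "
from h import *
tl()
c=snap('wrist','w19'); held(c,'red')"
```

```text
t 31.55 pos [ 0.6143  0.1439 -0.0055] zax_mrad [ 3.  -5.6] jaw 80.5 qsum -2.7 q4 -6.8 F [-0.5  0.2 -0.4] op 0.518
red area 9696 ctr px [318. 245.] world mm [611.8 144.5] [50.5 56.2] ang 80.6
held offs world [-0.0026  0.0006] tool [0.0026 0.0001]
```

View pics/w19.png

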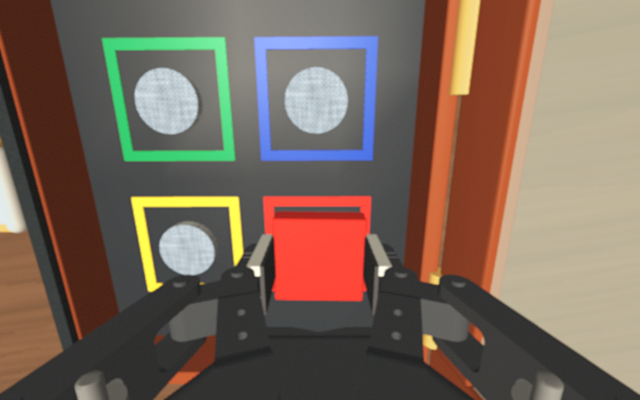

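Request:
drive_tool(deltas=[[[0,0,-0.003],0],[[0,0,-0.002],0]])

```text
time_s: 31.8
eef_pos: [0.6153, 0.144, -0.0091]
eef_rot: [0.003, 0.083, 0.997, -0.003]
wrist_force: [-3.0, 0.4, 5.0]
opening: 0.512
```

Request:
drive_tool(deltas=[[[0,0,-0.003],0],[[0,0,-0.002],0]])

```text
time_s: 32.0
eef_pos: [0.6159, 0.1441, -0.0125]
eef_rot: [0.003, 0.083, 0.997, -0.003]
wrist_force: [-3.4, -0.3, 6.1]
opening: 0.519
```

Request:
drive_tool(deltas=[[[0,0,-0.002],0]])

```text
time_s: 32.1
eef_pos: [0.616, 0.1441, -0.0136]
eef_rot: [0.003, 0.083, 0.997, -0.003]
wrist_force: [-7.1, 0.3, 14.3]
opening: 0.519
```

Request:
drive_tool(deltas=[[[0,0,-0.002],0]])

```text
time_s: 32.2
eef_pos: [0.616, 0.1441, -0.0138]
eef_rot: [0.003, 0.083, 0.997, -0.003]
wrist_force: [-11.3, -1.7, 22.0]
opening: 0.516
```

Request:
drive_tool(deltas=[[[-0.001,0,0],0],[[0,0,0],0],[[0,0,0],0],[[0,0,0],0]], gripper=0.72)

```text
time_s: 32.6
eef_pos: [0.6162, 0.1442, -0.0126]
eef_rot: [0.005, 0.083, 0.997, -0.003]
wrist_force: [-0.6, -0.1, -0.5]
opening: 0.721
```

Request:
drive_tool(deltas=[[[0,0,0.003],0],[[0,0,0.008],0],[[0,0,0.015],0],[[0,0,0.02],0],[[0,0,0.02],0],[[0,0,0.015],0],[[0,0,0.005],0],[[0,0,0],0]])

```text
time_s: 33.4
eef_pos: [0.6168, 0.1442, 0.0817]
eef_rot: [0.006, 0.083, 0.997, -0.002]
wrist_force: [0.1, 0.4, 0.1]
opening: 0.723
```

```bash
python3 -c "
from h import *
tl()
c=snap('wrist','w20'); tile(c,'red',z=.024)"
```

```text
t 33.4 pos [0.6168 0.1442 0.0817] zax_mrad [11.1 -5.9] jaw 80.5 qsum -10.8 q4 -7.0 F [0.1 0.4 0.1] op 0.723
red area 4452 ctr px [317. 198.] world mm [614.7 143.8] [55.6 54.1] ang 80.5
```

View pics/w20.png

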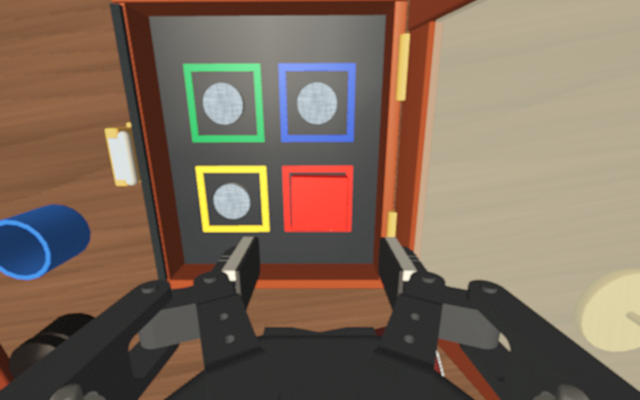

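Request:
drive_tool(deltas=[[[-0.004,-0.01,0.008],0],[[-0.008,-0.02,0.01],0.05],[[-0.012,-0.032,0.005],0.06],[[-0.015,-0.04,0],0.06],[[-0.016,-0.043,0],0.06],[[-0.016,-0.043,0],0.06],[[-0.016,-0.043,0],0.06],[[-0.016,-0.043,0],0],[[-0.015,-0.04,0],0],[[-0.012,-0.032,0],0]], gripper=1)

```text
time_s: 34.45
eef_pos: [0.4726, -0.2122, 0.1001]
eef_rot: [0.0, -0.104, 0.995, -0.001]
wrist_force: [0.6, -0.5, 0.5]
opening: 1.002
```

Request:
drive_tool(deltas=[[[-0.008,-0.022,0],0],[[-0.006,-0.015,0],0],[[-0.003,-0.008,0],0],[[-0.001,-0.003,0],0],[[0,0,0],0]])

```text
time_s: 34.95
eef_pos: [0.4478, -0.2665, 0.0982]
eef_rot: [-0.002, -0.099, 0.995, 0.001]
wrist_force: [1.4, -0.4, 0.5]
opening: 1.003
```

```bash
python3 -c "
from h import *
tl()
c=snap('wrist','w21'); tile(c,'yellow')"
```

```text
t 34.95 pos [ 0.4478 -0.2665  0.0982] zax_mrad [-3.9  0.7] jaw 101.4 qsum 3.3 q4 -2.4 F [ 1.4 -0.4  0.5] op 1.003
yellow area 2482 ctr px [312. 204.] world mm [ 459.3 -270.8] [46.  46.1] ang 11.3
```

View pics/w21.png

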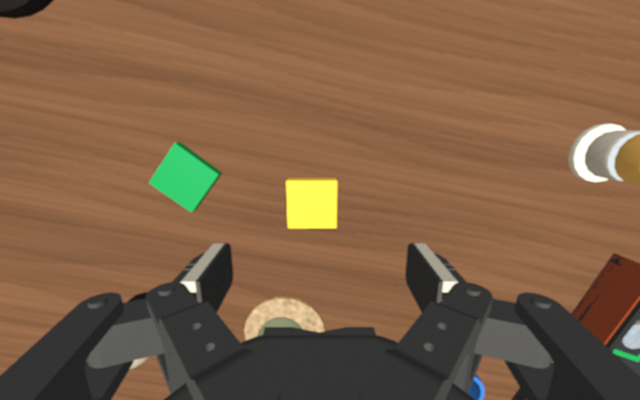

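Request:
drive_tool(deltas=[[[0.001,-0.001,-0.006],0],[[0.001,-0.001,-0.012],0],[[0.001,-0.001,-0.015],0],[[0,0,-0.016],0],[[0,0,-0.016],0],[[0,0,-0.014],0],[[0,0,-0.01],0],[[0,0,-0.005],0],[[0,0,0],0]])

```text
time_s: 35.9
eef_pos: [0.4521, -0.2621, -0.0054]
eef_rot: [-0.003, -0.104, 0.995, 0.003]
wrist_force: [-0.3, -0.1, 0.0]
opening: 1.001
```

```bash
python3 -c "
from h import *
tl()"
```

```text
t 35.9 pos [ 0.4521 -0.2621 -0.0054] zax_mrad [-6.5  4.4] jaw 101.9 qsum 7.7 q4 -1.6 F [-0.3 -0.1  0. ] op 1.001
```

Request:
drive_tool(deltas=[[[0.001,-0.003,-0.004],0],[[0.001,-0.003,-0.006],0],[[0.001,-0.002,-0.006],0],[[0.0005,-0.001,-0.003],0],[[0,0,0],0]])

```text
time_s: 36.4
eef_pos: [0.4574, -0.2733, -0.0244]
eef_rot: [-0.002, -0.104, 0.995, 0.001]
wrist_force: [0.4, 0.6, -0.4]
opening: 0.998
```

```bash
python3 -c "
from h import *
tl(); snap('wrist','w22');o=get_obs(); M=R.from_quat(o['eef_rot'],scalar_first=True).as_matrix()
print('tile in tool',M.T@(np.array([.4593,-.2708,.006])-o['eef_pos']))"
```

```text
t 36.4 pos [ 0.4574 -0.2733 -0.0244] zax_mrad [-3.8  1.7] jaw 102.0 qsum 3.9 q4 -1.8 F [ 0.4  0.6 -0.4] op 0.998
tile in tool [-0.00224627  0.00208339 -0.0302488 ]
```

View pics/w22.png

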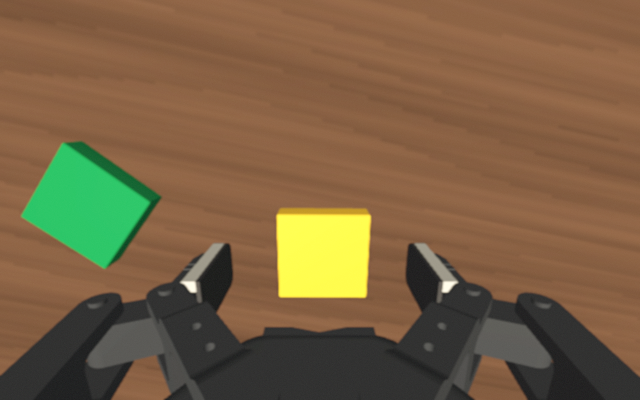

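The yellow slab lies between the pads (277–370, 208–298), so I'll close.

Request:
drive_tool(deltas=[[[0,0,-0.001],0],[[0,0,0],0],[[0,0,0],0],[[0,0,0],0],[[0,0,0],0],[[0,0,0],0]], gripper=0)

```text
time_s: 37.05
eef_pos: [0.4579, -0.2735, -0.0242]
eef_rot: [-0.001, -0.104, 0.995, 0.0]
wrist_force: [-1.8, -0.7, -0.8]
opening: 0.514
```

```bash
python3 -c "
from h import *
tl(); snap('top','t22')"
```

```text
t 37.05 pos [ 0.4579 -0.2735 -0.0242] zax_mrad [-2.6  0.7] jaw 102.0 qsum 2.4 q4 -1.7 F [-1.8 -0.7 -0.8] op 0.514
```

Request:
drive_tool(deltas=[[[0,0,0.006],0],[[0,0,0.015],0],[[0,0,0.025],0],[[0,0,0.03],0],[[0,0,0.025],0],[[0,0,0.015],0],[[0.002,0.005,0.006],0],[[0.006,0.014,0],-0.04],[[0.01,0.023,0],-0.06],[[0.014,0.03,0],-0.06]])

```text
time_s: 38.1
eef_pos: [0.4896, -0.2017, 0.1104]
eef_rot: [0.0, -0.019, 1.0, -0.001]
wrist_force: [1.6, -1.0, -1.2]
opening: 0.511
```

Request:
drive_tool(deltas=[[[0.015,0.034,0],-0.06],[[0.016,0.036,0],-0.06],[[0.016,0.036,0],-0.05],[[0.016,0.036,0],0],[[0.014,0.032,0],0],[[0.012,0.026,0],0],[[0.009,0.02,0],0],[[0.006,0.012,0],0],[[0.003,0.006,0],0],[[0,0,0],0]])

```text
time_s: 39.1
eef_pos: [0.5975, 0.054, 0.1114]
eef_rot: [-0.001, 0.069, 0.998, -0.001]
wrist_force: [-0.0, -0.0, -0.8]
opening: 0.515
```

```bash
python3 -c "
from h import *
tl()
c=snap('wrist','w23'); held(c,'yellow')"
```

```text
t 39.1 pos [0.5975 0.054  0.1114] zax_mrad [-2.2 -1.2] jaw 82.1 qsum 2.0 q4 -1.5 F [-0.  -0.  -0.8] op 0.515
yellow area 8416 ctr px [328. 222.] world mm [587.4  56.5] [45.9 68.5] ang 80.9
held offs world [-0.0099  0.003 ] tool [0.0102 0.0016]
```

View pics/w23.png

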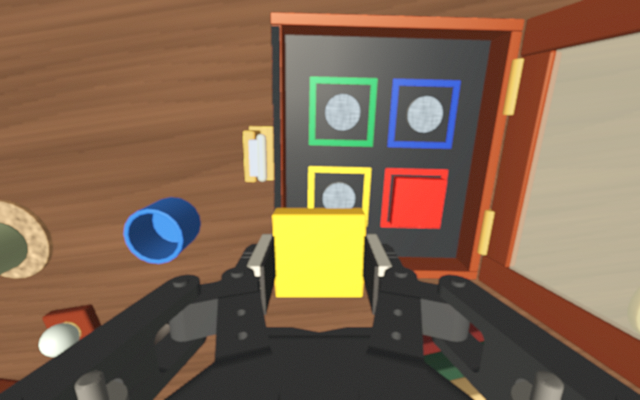

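Request:
drive_tool(deltas=[[[0.002,0.005,-0.005],-0.02],[[0.003,0.007,-0.01],0],[[0.002,0.005,-0.014],0],[[0,0.001,-0.014],0],[[0,0,-0.014],0],[[0,0,-0.012],0],[[0,0,-0.008],0],[[0,0,-0.003],0],[[0,0,0],0]])

```text
time_s: 40.05
eef_pos: [0.6017, 0.0693, 0.0213]
eef_rot: [-0.004, 0.082, 0.997, -0.001]
wrist_force: [-0.6, 0.4, 0.6]
opening: 0.514
```

```bash
python3 -c "
from h import *
tl()"
```

```text
t 40.05 pos [0.6017 0.0693 0.0213] zax_mrad [-8.1 -1.6] jaw 80.6 qsum 7.9 q4 -2.6 F [-0.6  0.4  0.6] op 0.514
```

Request:
drive_tool(deltas=[[[0.001,0.001,-0.004],0],[[0.001,0.001,-0.006],0],[[0.001,0.001,-0.006],0],[[0,0,-0.005],0],[[0,0,-0.002],0],[[0,0,0],0]])

```text
time_s: 40.65
eef_pos: [0.6068, 0.0725, -0.0017]
eef_rot: [-0.002, 0.082, 0.997, -0.001]
wrist_force: [-0.3, -0.1, -0.2]
opening: 0.513
```

```bash
python3 -c "
from h import *
tl(); snap('wrist','w24')"
```

```text
t 40.65 pos [ 0.6068  0.0725 -0.0017] zax_mrad [-4.3 -1.9] jaw 80.6 qsum 4.2 q4 -2.7 F [-0.3 -0.1 -0.2] op 0.513
```

View pics/w24.png

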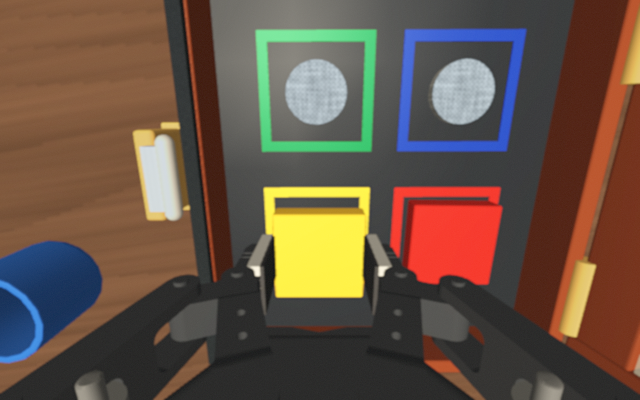

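Request:
drive_tool(deltas=[[[-0.0015,0,-0.003],0],[[-0.001,0,-0.002],0],[[0,0,-0.003],0]])

```text
time_s: 41.0
eef_pos: [0.6049, 0.0724, -0.0087]
eef_rot: [-0.001, 0.082, 0.997, -0.001]
wrist_force: [-1.9, 0.2, 6.3]
opening: 0.513
```

Request:
drive_tool(deltas=[[[0,0,-0.003],0],[[0,0,-0.002],0]])

```text
time_s: 41.2
eef_pos: [0.6051, 0.0724, -0.0125]
eef_rot: [-0.001, 0.082, 0.997, -0.001]
wrist_force: [-8.0, -0.2, 19.7]
opening: 0.516
```

Request:
drive_tool(deltas=[[[0,0,-0.002],0],[[0,0,-0.002],0]])

```text
time_s: 41.4
eef_pos: [0.6055, 0.0724, -0.0124]
eef_rot: [-0.001, 0.082, 0.997, -0.001]
wrist_force: [-7.3, 0.2, 15.8]
opening: 0.51
```

Bottomed on the floor, so I'll release with a limited opening and rise.

Request:
drive_tool(deltas=[[[0,0,0],0],[[0,0,0],0],[[0,0,0],0],[[0,0,0],0]], gripper=0.7)

```text
time_s: 41.8
eef_pos: [0.6063, 0.0723, -0.0117]
eef_rot: [-0.0, 0.082, 0.997, -0.001]
wrist_force: [-0.8, -0.4, -0.1]
opening: 0.701
```

Request:
drive_tool(deltas=[[[0,0,0.003],0],[[0,0,0.008],0],[[0,0,0.015],0],[[0,0,0.02],0],[[0,0,0.025],0],[[0,0,0.02],0],[[0,0,0.01],0],[[0,0,0],0]])

```text
time_s: 42.6
eef_pos: [0.6063, 0.0723, 0.0983]
eef_rot: [0.001, 0.082, 0.997, -0.001]
wrist_force: [-0.1, -0.2, 1.1]
opening: 0.7
```

```bash
python3 -c "
from h import *
tl(); snap('wrist','w25')"
```

```text
t 42.6 pos [0.6063 0.0723 0.0983] zax_mrad [ 1.6 -2.6] jaw 80.6 qsum -1.7 q4 -2.7 F [-0.1 -0.2  1.1] op 0.7
```

View pics/w25.png

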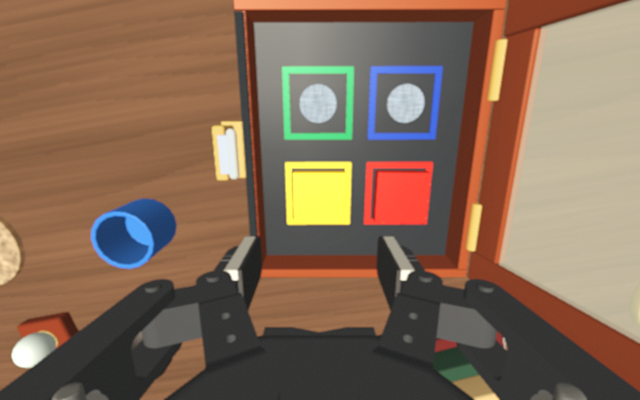

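Request:
drive_tool(deltas=[[[-0.004,-0.01,0.004],0],[[-0.008,-0.022,0.004],-0.05],[[-0.012,-0.035,0],-0.06],[[-0.015,-0.045,0],-0.06],[[-0.015,-0.047,0],-0.06],[[-0.015,-0.047,0],-0.06],[[-0.015,-0.047,0],0],[[-0.015,-0.047,0],0],[[-0.014,-0.042,0],0],[[-0.012,-0.035,0],0]], gripper=1)

```text
time_s: 43.65
eef_pos: [0.4663, -0.3102, 0.0965]
eef_rot: [-0.008, 0.227, 0.974, 0.001]
wrist_force: [0.1, -0.0, 0.0]
opening: 0.999
```

Request:
drive_tool(deltas=[[[-0.01,-0.03,0],0],[[-0.007,-0.02,0],0],[[-0.005,-0.013,0],0],[[-0.002,-0.006,0],0],[[0,0,0],0]])

```text
time_s: 44.15
eef_pos: [0.4336, -0.3858, 0.0919]
eef_rot: [-0.012, 0.231, 0.973, 0.003]
wrist_force: [0.1, 1.0, 1.2]
opening: 0.999
```

```bash
python3 -c "
from h import *
tl()
c=snap('wrist','w26'); tile(c,'green')"
```

```text
t 44.15 pos [ 0.4336 -0.3858  0.0919] zax_mrad [-21.4  11.4] jaw 63.3 qsum 22.1 q4 -11.1 F [0.1 1.  1.2] op 0.999
green area 2331 ctr px [327. 221.] world mm [ 457.7 -388.4] [44.1 43.1] ang 63.2
```

View pics/w26.png

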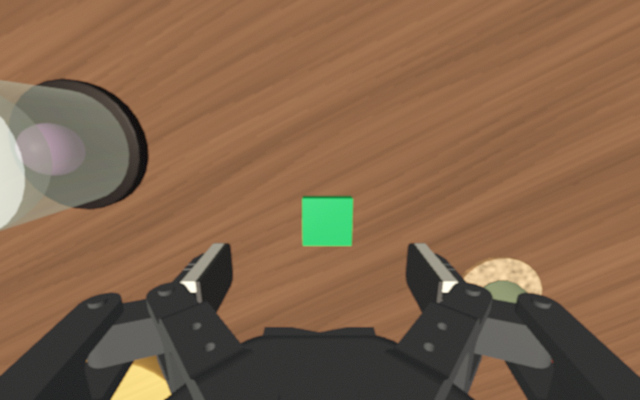

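Request:
drive_tool(deltas=[[[0.003,0,-0.005],0],[[0.004,0,-0.01],0],[[0.004,0,-0.014],0],[[0.003,0,-0.014],0],[[0.002,0,-0.014],0],[[0.001,0,-0.014],0],[[0,0,-0.01],0],[[0,0,-0.005],0],[[0,0,0],0]])

```text
time_s: 45.1
eef_pos: [0.4531, -0.3788, -0.0047]
eef_rot: [-0.014, 0.228, 0.974, 0.005]
wrist_force: [0.2, 0.0, -0.9]
opening: 0.998
```

```bash
python3 -c "
from h import *
tl()"
```

```text
t 45.1 pos [ 0.4531 -0.3788 -0.0047] zax_mrad [-24.6  16.3] jaw 63.7 qsum 28.2 q4 -10.5 F [ 0.2  0.  -0.9] op 0.998
```

Request:
drive_tool(deltas=[[[0.0005,-0.002,-0.004],0],[[0.0005,-0.003,-0.006],0],[[0.0005,-0.002,-0.005],0],[[0,-0.001,-0.003],0],[[0,0,0],0]])

```text
time_s: 45.6
eef_pos: [0.4554, -0.3893, -0.0225]
eef_rot: [-0.012, 0.228, 0.974, 0.004]
wrist_force: [-1.2, -0.4, -0.1]
opening: 1.001
```

```bash
python3 -c "
from h import *
tl(); snap('wrist','w27');o=get_obs(); M=R.from_quat(o['eef_rot'],scalar_first=True).as_matrix()
print('tile in tool',M.T@(np.array([.4577,-.3884,.006])-o['eef_pos']))"
```

```text
t 45.6 pos [ 0.4554 -0.3893 -0.0225] zax_mrad [-22.4  13.5] jaw 63.6 qsum 24.6 q4 -11.0 F [-1.2 -0.4 -0.1] op 1.001
tile in tool [-0.0008098   0.00191133 -0.0282682 ]
```

View pics/w27.png

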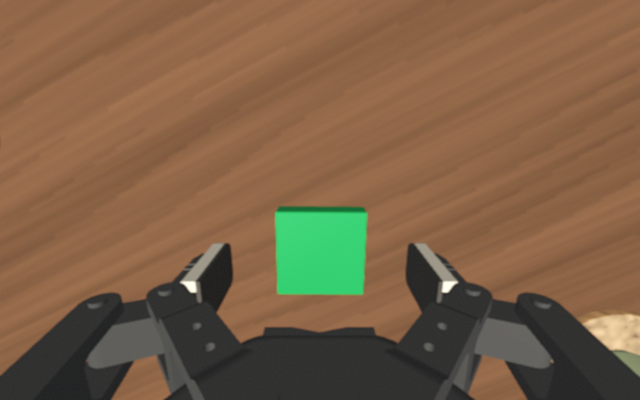

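Request:
drive_tool(deltas=[[[0,0,-0.002],0],[[0,0,0],0],[[0,0,0],0],[[0,0,0],0],[[0,0,0],0],[[0,0,0],0]], gripper=0)

```text
time_s: 46.25
eef_pos: [0.4561, -0.3898, -0.0231]
eef_rot: [-0.012, 0.228, 0.974, 0.003]
wrist_force: [-0.4, -0.1, -0.5]
opening: 0.513
```

```bash
python3 -c "
from h import *
tl()"
```

```text
t 46.25 pos [ 0.4561 -0.3898 -0.0231] zax_mrad [-21.1  12. ] jaw 63.6 qsum 22.5 q4 -11.0 F [-0.4 -0.1 -0.5] op 0.513
```

Request:
drive_tool(deltas=[[[0,0,0.006],0],[[0,0,0.015],0],[[0,0,0.025],0],[[0,0,0.03],0],[[0,0,0.025],0],[[0,0,0.015],0],[[0.001,0.006,0.006],0],[[0.002,0.016,0],0.04],[[0.004,0.027,0],0.06],[[0.006,0.036,0],0.06]])

```text
time_s: 47.25
eef_pos: [0.468, -0.303, 0.1092]
eef_rot: [-0.011, 0.147, 0.989, 0.002]
wrist_force: [0.8, 0.7, -1.7]
opening: 0.515
```

Request:
drive_tool(deltas=[[[0.006,0.042,0],0.06],[[0.006,0.044,0],0.06],[[0.007,0.044,0],0.02],[[0.007,0.044,0],0],[[0.007,0.044,0],0],[[0.006,0.038,0],0],[[0.005,0.03,0],0],[[0.003,0.02,0],0],[[0.002,0.01,0],0],[[0,0.003,0],0]])

```text
time_s: 48.25
eef_pos: [0.5042, 0.0466, 0.1]
eef_rot: [-0.019, 0.061, 0.998, 0.005]
wrist_force: [-0.1, -0.4, -1.0]
opening: 0.51
```

```bash
python3 -c "
from h import *
tl()
c=snap('wrist','w28'); held(c,'green')"
```

```text
t 48.25 pos [0.5042 0.0466 0.1   ] zax_mrad [-38.2  12.3] jaw 83.0 qsum 39.6 q4 7.2 F [-0.1 -0.4 -1. ] op 0.51
green area 8342 ctr px [319. 252.] world mm [505.5  46.9] [43.5 43.9] ang 82.8
held offs world [0.0015 0.0004] tool [-0.0015  0.0006]
```

View pics/w28.png

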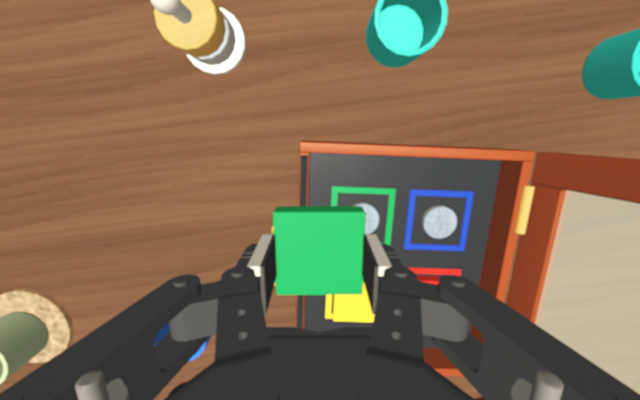

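Request:
drive_tool(deltas=[[[0.004,0.006,0],-0.02],[[0.006,0.01,-0.004],-0.02],[[0.006,0.01,-0.008],0],[[0.004,0.007,-0.012],0],[[0.003,0.004,-0.012],0],[[0.001,0,-0.012],0],[[0,0,-0.01],0],[[0,0,-0.006],0],[[0,0,-0.002],0],[[0,0,0],0]])

```text
time_s: 49.3
eef_pos: [0.526, 0.0802, 0.0255]
eef_rot: [-0.023, 0.083, 0.996, 0.004]
wrist_force: [0.7, -0.8, 0.1]
opening: 0.512
```

```bash
python3 -c "
from h import *
tl()"
```

```text
t 49.3 pos [0.526  0.0802 0.0255] zax_mrad [-44.4  12.7] jaw 80.5 qsum 45.3 q4 10.7 F [ 0.7 -0.8  0.1] op 0.512
```

Request:
drive_tool(deltas=[[[0.0005,0.001,-0.004],0],[[0.001,0.002,-0.006],0],[[0.0005,0.001,-0.007],0],[[0,0,-0.006],0],[[0,0,-0.003],0],[[0,0,0],0]])

```text
time_s: 49.9
eef_pos: [0.5292, 0.0844, -0.0015]
eef_rot: [-0.021, 0.083, 0.996, 0.004]
wrist_force: [0.1, 0.5, 0.1]
opening: 0.511
```

```bash
python3 -c "
from h import *
tl(); snap('wrist','w29')"
```

```text
t 49.9 pos [ 0.5292  0.0844 -0.0015] zax_mrad [-41.7  12.5] jaw 80.5 qsum 42.5 q4 11.4 F [0.1 0.5 0.1] op 0.511
```

View pics/w29.png

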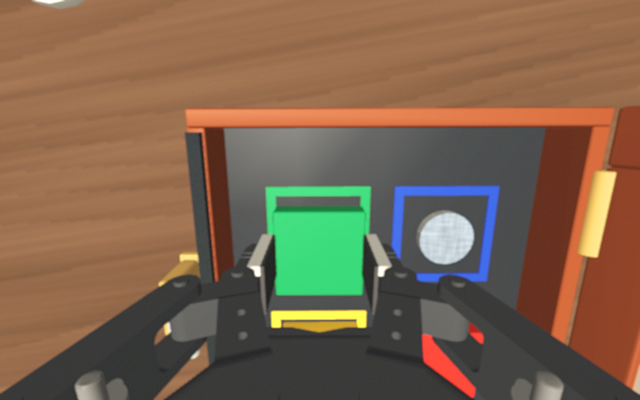

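Request:
drive_tool(deltas=[[[-0.0005,0,-0.003],0],[[0,0,-0.003],0],[[0,0,-0.003],0]])

```text
time_s: 50.25
eef_pos: [0.5293, 0.0844, -0.0094]
eef_rot: [-0.021, 0.082, 0.996, 0.004]
wrist_force: [-3.1, 0.1, 5.9]
opening: 0.515
```

Request:
drive_tool(deltas=[[[0,0,-0.003],0],[[0,0,-0.002],0]])

```text
time_s: 50.45
eef_pos: [0.5292, 0.0844, -0.0115]
eef_rot: [-0.022, 0.082, 0.996, 0.004]
wrist_force: [-12.5, 0.4, 31.2]
opening: 0.513
```

Request:
drive_tool(deltas=[[[0,0,-0.002],0],[[0,0,-0.002],0]])

```text
time_s: 50.65
eef_pos: [0.5291, 0.0844, -0.0114]
eef_rot: [-0.022, 0.082, 0.996, 0.004]
wrist_force: [-8.8, -1.2, 20.4]
opening: 0.513
```

Request:
drive_tool(deltas=[[[0,0,0],0],[[0,0,0],0],[[0,0,0],0],[[0,0,0],0]], gripper=0.7)

```text
time_s: 51.05
eef_pos: [0.5302, 0.0843, -0.0106]
eef_rot: [-0.021, 0.082, 0.996, 0.004]
wrist_force: [-0.2, 0.0, -0.4]
opening: 0.698
```

Request:
drive_tool(deltas=[[[0,0,0.003],0],[[0,0,0.008],0],[[0,0,0.015],0],[[0,0,0.02],0],[[0,0,0.025],0],[[0,0,0.025],0],[[0,0,0.02],0],[[0,0,0.01],0],[[0,0,0],0]])

```text
time_s: 51.95
eef_pos: [0.53, 0.0843, 0.1267]
eef_rot: [-0.02, 0.082, 0.996, 0.004]
wrist_force: [0.1, -0.5, -1.0]
opening: 0.699
```

Request:
drive_tool(deltas=[[[0,-0.01,0.01],0],[[0,-0.02,0.02],0],[[0,-0.03,0.03],0],[[0,-0.03,0.02],0],[[0,-0.03,0.01],0],[[0,-0.02,0],0],[[0,-0.01,0],0],[[0,0,0],0]], gripper=0)

```text
time_s: 52.75
eef_pos: [0.5244, -0.0742, 0.2169]
eef_rot: [-0.025, 0.081, 0.996, 0.004]
wrist_force: [-0.3, -0.4, 0.4]
opening: 0.002
```

```bash
python3 - <<'E'
from h import *
tl(); c=snap('wrist','w30'); d=snap('top','t30'); snap('scene','s30')
f=cv2.cvtColor(d['frame'],cv2.COLOR_RGB2BGR)
cv2.imwrite('pics/t30c.png',cv2.resize(f[120:300,140:480],None,fx=2.35,fy=2.35,interpolation=cv2.INTER_CUBIC))
E
```

```text
t 52.75 pos [ 0.5244 -0.0742  0.2169] zax_mrad [-49.1  11.2] jaw 80.7 qsum 49.9 q4 -6.9 F [-0.3 -0.4  0.4] op 0.002
```

View pics/t30c.png

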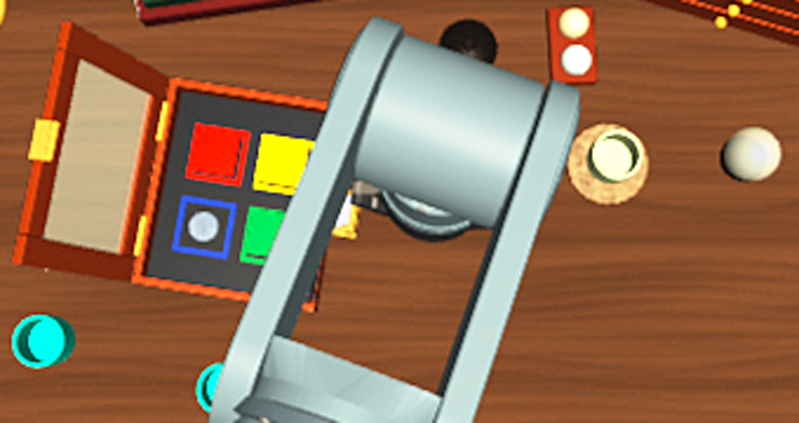

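View pics/w30.png

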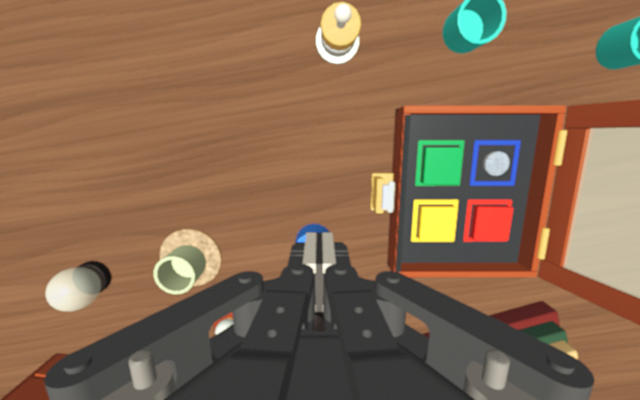

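```bash
python3 - <<'E'
from h import *
c=load('t30'); print('cup',px2w(c,401.3,186.4,.051)); 
w=load('w30'); print('cup w',px2w(w,177,274,.051),'coaster w',px2w(w,190,257,.006),w2px(w,[.606,-.273,.006]))
f=cv2.cvtColor(w['frame'],cv2.COLOR_RGB2BGR)[120:260,390:540]
cv2.imwrite('pics/w30c.png',cv2.resize(f,None,fx=5,fy=4.2,interpolation=cv2.INTER_CUBIC))
B={'green':(.5300,.0844),'yellow':(.607,.072),'red':(.6182,.1436)}
for k in B: print(k,w2px(w,[*B[k],.024]),w2px(w,[*B[k],.012]))
E
```

```text
cup [ 0.60714414 -0.27129171  0.051     ]
cup w [ 0.60957947 -0.26894966  0.051     ] coaster w [ 0.60602974 -0.27098316  0.006     ] [188.60904108 257.19958892]
green [442.69578452 163.96709821] [438.82460746 163.04348818]
yellow [437.5162232 223.3092878] [433.96400452 220.6618322 ]
red [492.51538427 222.78958099] [487.32985101 220.15800784]
```

View pics/w30c.png

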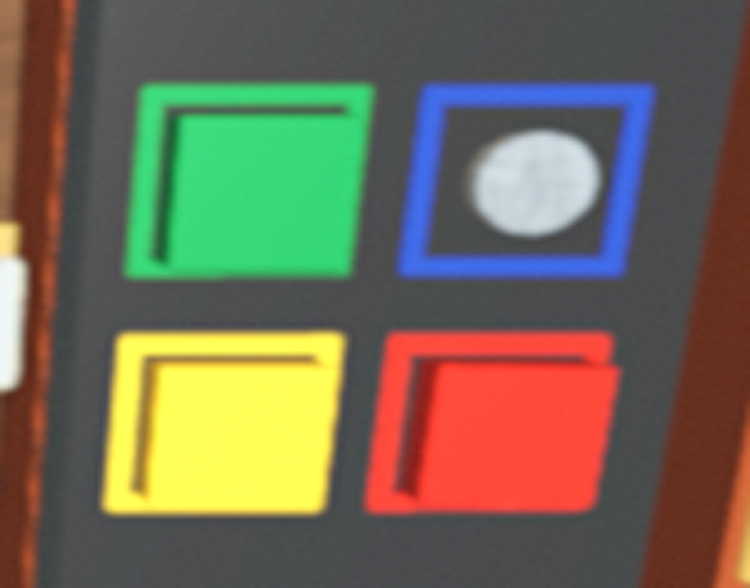

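Request:
drive_tool(deltas=[[[0,0.005,0.01],0],[[0.002,0.012,0.02],0],[[0.004,0.02,0.02],0],[[0.007,0.032,0.015],0],[[0.008,0.038,0.01],0],[[0.009,0.04,0],0],[[0.009,0.04,0],0],[[0.009,0.04,0],0],[[0.009,0.04,0],0],[[0.008,0.036,0],0]])

```text
time_s: 53.9
eef_pos: [0.5862, 0.2526, 0.3007]
eef_rot: [-0.025, 0.076, 0.997, 0.006]
wrist_force: [0.7, -0.6, -0.1]
opening: 0.003
```

```bash
python3 -c "
from h import *
tl()"
```

```text
t 53.9 pos [0.5862 0.2526 0.3007] zax_mrad [-48.5  15.3] jaw 81.2 qsum 44.3 q4 25.0 F [ 0.7 -0.6 -0.1] op 0.003
```

Request:
drive_tool(deltas=[[[0.006,0.025,0],0],[[0.005,0.018,0],0],[[0.004,0.012,0],0],[[0.002,0.006,0],0],[[0,0,0],0]])

```text
time_s: 54.4
eef_pos: [0.5979, 0.3297, 0.3022]
eef_rot: [-0.026, 0.068, 0.997, 0.007]
wrist_force: [-0.3, 0.1, 0.3]
opening: 0.003
```

```bash
python3 -c "
from h import *
tl(); snap('wrist','w31'); snap('scene','s31')"
```

```text
t 54.4 pos [0.5979 0.3297 0.3022] zax_mrad [-50.5  16.6] jaw 82.2 qsum 42.9 q4 31.5 F [-0.3  0.1  0.3] op 0.003
```

View pics/w31.png

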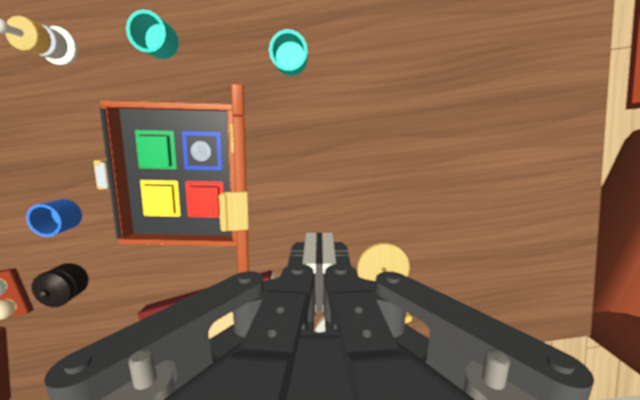

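View pics/s31.png

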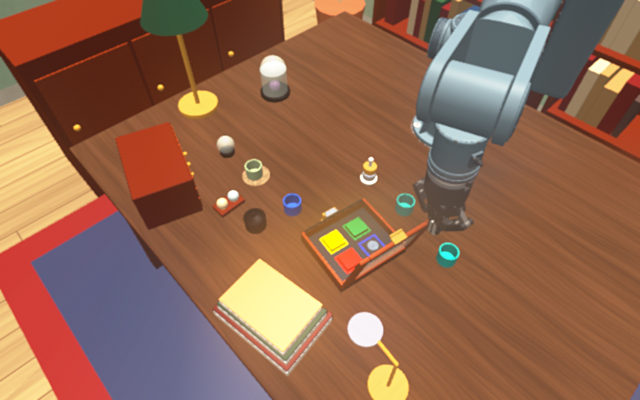

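Request:
drive_tool(deltas=[[[0,0,-0.006],0],[[0,0,-0.014],0],[[0,0,-0.02],0],[[0,0,-0.022],0],[[0,0,-0.022],0],[[0,0,-0.02],0],[[0,0,-0.016],0],[[0,0,-0.01],0],[[0,0,-0.004],0],[[0,0,0],0]])

```text
time_s: 55.5
eef_pos: [0.5957, 0.32, 0.1564]
eef_rot: [-0.028, 0.073, 0.997, 0.005]
wrist_force: [-0.4, 0.8, 0.3]
opening: 0.001
```

```bash
python3 -c "
from h import *
tl(); snap('wrist','w32')"
```

```text
t 55.5 pos [0.5957 0.32   0.1564] zax_mrad [-54.8  14.1] jaw 81.6 qsum 48.3 q4 30.3 F [-0.4  0.8  0.3] op 0.001
```

View pics/w32.png

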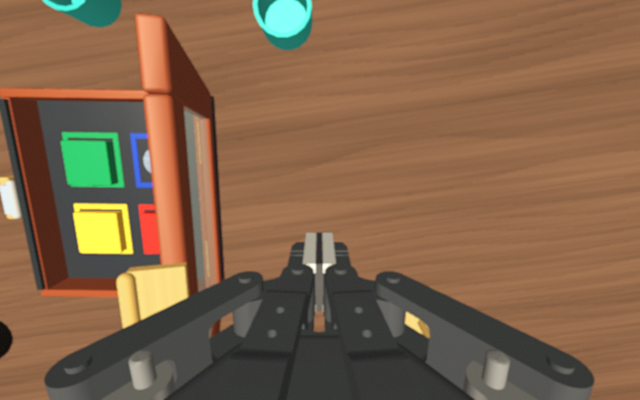

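Request:
drive_tool(deltas=[[[-0.001,-0.006,0],0],[[-0.002,-0.01,0],0],[[-0.002,-0.012,0],0],[[-0.002,-0.012,0],0],[[-0.002,-0.012,0],0],[[-0.002,-0.012,0],0]])

```text
time_s: 56.15
eef_pos: [0.5873, 0.2538, 0.1633]
eef_rot: [-0.022, 0.073, 0.997, 0.008]
wrist_force: [0.3, 1.9, 1.5]
opening: 0.004
```

```bash
python3 -c "
from h import *
tl(); snap('wrist','w33')"
```

```text
t 56.15 pos [0.5873 0.2538 0.1633] zax_mrad [-43.5  18.9] jaw 81.7 qsum 38.8 q4 28.1 F [0.3 1.9 1.5] op 0.004
```

View pics/w33.png

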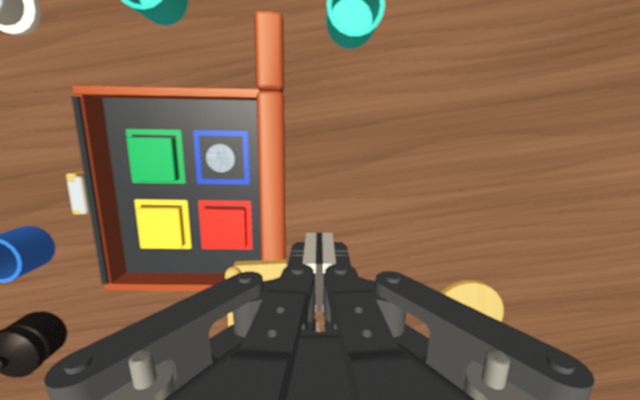

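Request:
drive_tool(deltas=[[[-0.002,-0.012,-0.001],0],[[-0.002,-0.012,-0.001],0],[[-0.002,-0.012,-0.001],0],[[-0.002,-0.012,-0.001],0]])

```text
time_s: 56.6
eef_pos: [0.5796, 0.2015, 0.162]
eef_rot: [-0.021, 0.073, 0.997, 0.008]
wrist_force: [0.8, 2.9, -1.1]
opening: -0.004
```

Request:
drive_tool(deltas=[[[-0.002,-0.012,-0.001],0],[[-0.002,-0.012,-0.001],0],[[-0.002,-0.012,-0.001],0]])

```text
time_s: 56.9
eef_pos: [0.572, 0.1621, 0.1569]
eef_rot: [-0.022, 0.073, 0.997, 0.008]
wrist_force: [1.4, 2.1, -0.6]
opening: 0.004
```

```bash
python3 -c "
from h import *
tl(); snap('wrist','w34')"
```

```text
t 56.9 pos [0.572  0.1621 0.1569] zax_mrad [-42.7  19.7] jaw 81.6 qsum 41.4 q4 23.1 F [ 1.4  2.1 -0.6] op 0.004
```

View pics/w34.png

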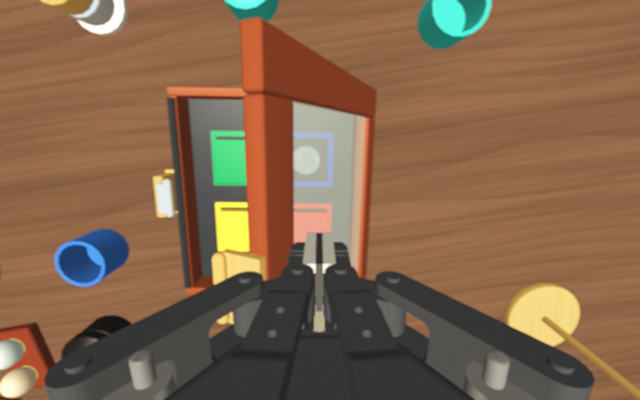

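Request:
drive_tool(deltas=[[[-0.002,-0.012,0],0],[[-0.002,-0.012,0],0],[[-0.002,-0.012,0],0],[[-0.002,-0.012,0],0],[[-0.002,-0.012,0],0]])

```text
time_s: 57.45
eef_pos: [0.5604, 0.0952, 0.1562]
eef_rot: [-0.023, 0.073, 0.997, 0.007]
wrist_force: [0.4, 0.3, -0.6]
opening: -0.002
```

```bash
python3 -c "
from h import *
tl(); snap('wrist','w35')"
```

```text
t 57.45 pos [0.5604 0.0952 0.1562] zax_mrad [-44.8  17.6] jaw 81.6 qsum 45.7 q4 15.9 F [ 0.4  0.3 -0.6] op -0.002
```

View pics/w35.png

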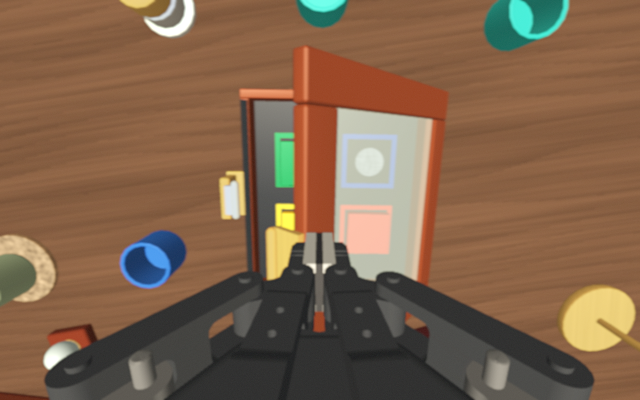

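Request:
drive_tool(deltas=[[[-0.001,-0.01,0],0],[[0,-0.01,0],0],[[0,-0.01,0],0],[[0,0,0],0],[[0,0,0],0],[[0,0,0],0],[[0,0,0],0],[[0,0,0],0],[[0,0,0],0],[[0,0,0],0]])

```text
time_s: 58.5
eef_pos: [0.5592, 0.0604, 0.1562]
eef_rot: [-0.023, 0.073, 0.997, 0.006]
wrist_force: [-0.9, 0.1, -0.1]
opening: -0.002
```

Request:
drive_tool(deltas=[[[0,0,0],0],[[0,0,0],0],[[0,0,0],0],[[0,0,0],0],[[0,0,0],0]])

```text
time_s: 59.0
eef_pos: [0.5591, 0.0607, 0.1562]
eef_rot: [-0.023, 0.073, 0.997, 0.006]
wrist_force: [-0.2, 0.9, 0.0]
opening: 0.003
```

```bash
python3 -c "
from h import *
tl(); c=snap('wrist','w36'); print(w2px(c,[.562,.039,.052]))"
```

```text
t 59.0 pos [0.5591 0.0607 0.1562] zax_mrad [-45.2  15.7] jaw 81.6 qsum 46.7 q4 11.0 F [-0.2  0.9  0. ] op 0.003
[295.52477211 199.82389984]
```

View pics/w36.png

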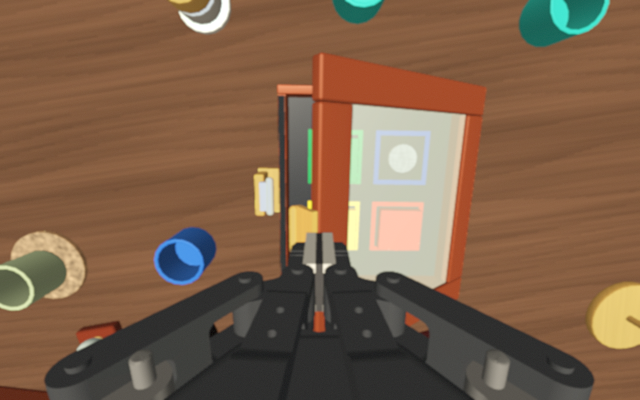

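Request:
drive_tool(deltas=[[[0,0,0],0],[[0,0,0],0],[[0,0,0],0],[[0,0,0],0],[[0,0,0],0]])

```text
time_s: 59.55
eef_pos: [0.5591, 0.0606, 0.1562]
eef_rot: [-0.023, 0.073, 0.997, 0.006]
wrist_force: [0.7, -0.4, 0.5]
opening: -0.002
```

```bash
python3 -c "
from h import *
tl(); c=snap('wrist','w37'); snap('scene','s37')
a=load('w36')['frame'].astype(int)-c['frame']; print(np.abs(a).mean(), (np.abs(a).sum(2)>40).sum())
import cv2
f=load('s37')['frame'];cv2.imwrite('pics/s37c.png',cv2.resize(cv2.cvtColor(f,cv2.COLOR_RGB2BGR)[150:300,270:470],None,fx=4,fy=4,interpolation=cv2.INTER_CUBIC))"
```

```text
t 59.55 pos [0.5591 0.0606 0.1562] zax_mrad [-45.2  15.7] jaw 81.6 qsum 46.7 q4 11.0 F [ 0.7 -0.4  0.5] op -0.002
5.0453307291666665 9803
```

View pics/s37c.png

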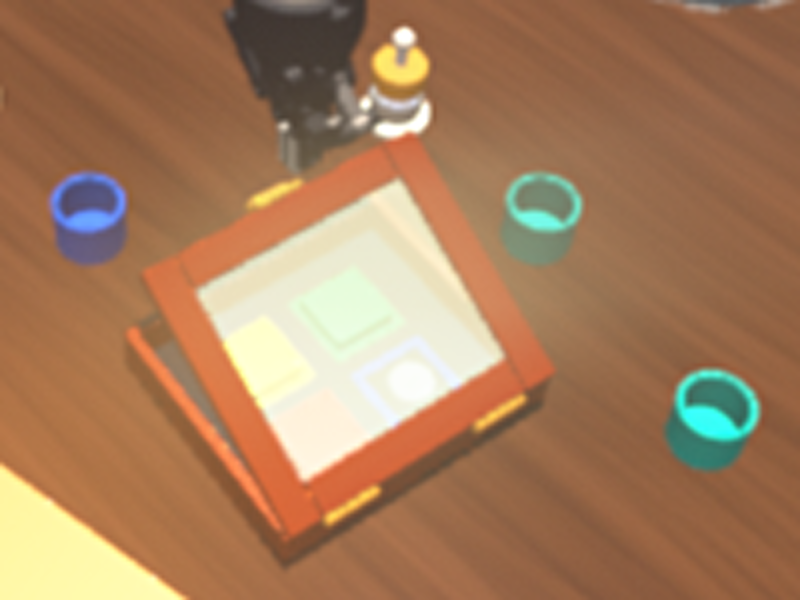

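Request:
drive_tool(deltas=[[[0,-0.006,0],0],[[0,-0.008,0],0],[[0,-0.006,0],0],[[0,0,0],0],[[0,0,0],0],[[0,0,0],0],[[0,0,0],0],[[0,0,0],0],[[0,0,0],0],[[0,0,0],0]])

```text
time_s: 60.65
eef_pos: [0.5591, 0.0386, 0.1562]
eef_rot: [-0.023, 0.073, 0.997, 0.006]
wrist_force: [0.3, 0.4, -0.2]
opening: -0.004
```

```bash
python3 -c "
from h import *
tl(); c=snap('wrist','w38'); print(w2px(c,[.562,.039,.055]))"
```

```text
t 60.65 pos [0.5591 0.0386 0.1562] zax_mrad [-45.2  15.7] jaw 81.6 qsum 47.1 q4 9.2 F [ 0.3  0.4 -0.2] op -0.004
[317.8703068  197.19422379]
```

View pics/w38.png

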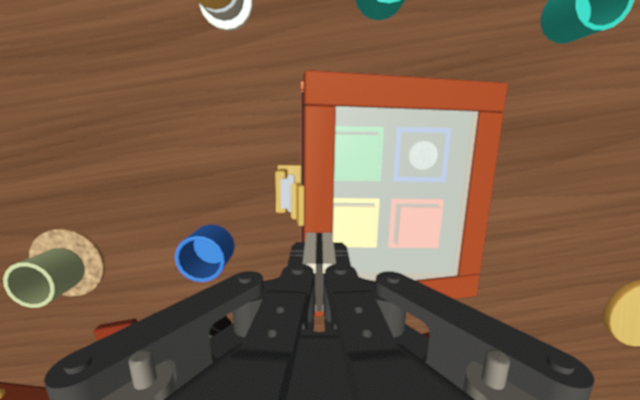

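Request:
drive_tool(deltas=[[[0,0,-0.006],0],[[0,0,-0.014],0],[[0,0,-0.018],0],[[0,0,-0.018],0],[[0,0,-0.018],0],[[0,0,-0.014],0],[[0,0,-0.008],0],[[0,0,-0.003],0],[[0,0,0],0]])

```text
time_s: 61.6
eef_pos: [0.5568, 0.0391, 0.0476]
eef_rot: [-0.025, 0.073, 0.997, 0.006]
wrist_force: [-0.4, 0.2, 0.5]
opening: -0.002
```

```bash
python3 -c "
from h import *
tl()"
```

```text
t 61.6 pos [0.5568 0.0391 0.0476] zax_mrad [-48.4  16.2] jaw 81.6 qsum 50.3 q4 9.9 F [-0.4  0.2  0.5] op -0.002
```

Request:
drive_tool(deltas=[[[0,0,-0.004],0],[[0,0,-0.005],0],[[0,0,-0.004],0]])

```text
time_s: 61.9
eef_pos: [0.5589, 0.0389, 0.036]
eef_rot: [-0.022, 0.073, 0.997, 0.006]
wrist_force: [-0.6, -0.0, -0.1]
opening: -0.001
```

Request:
drive_tool(deltas=[[[0,0,-0.003],0],[[0,0,-0.003],0]])

```text
time_s: 62.1
eef_pos: [0.5592, 0.0385, 0.0309]
eef_rot: [-0.022, 0.073, 0.997, 0.006]
wrist_force: [-2.2, -0.2, 2.8]
opening: -0.005
```

Request:
drive_tool(deltas=[[[0,0,-0.003],0],[[0,0,-0.003],0]])

```text
time_s: 62.3
eef_pos: [0.5596, 0.0384, 0.0249]
eef_rot: [-0.022, 0.073, 0.997, 0.006]
wrist_force: [-0.6, -0.2, 0.2]
opening: 0.003
```

Request:
drive_tool(deltas=[[[0,0,-0.002],0]])

```text
time_s: 62.4
eef_pos: [0.5596, 0.0384, 0.0228]
eef_rot: [-0.022, 0.073, 0.997, 0.006]
wrist_force: [-3.4, 0.5, 13.9]
opening: -0.002
```

Request:
drive_tool(deltas=[[[0,0,-0.002],0]])

```text
time_s: 62.5
eef_pos: [0.5598, 0.0384, 0.0225]
eef_rot: [-0.022, 0.073, 0.997, 0.006]
wrist_force: [-11.3, 1.3, 31.0]
opening: 0.003
```

Hard stop with 31 N, so the lid is down. I'll retreat and check.

Request:
drive_tool(deltas=[[[0,0,0.004],0],[[0,0,0.01],0],[[0,0,0.02],0],[[0,0,0.03],0],[[0,0,0.03],0],[[0,-0.01,0.03],0],[[-0.01,-0.02,0.02],0],[[-0.02,-0.03,0.01],0],[[-0.03,-0.03,0],0],[[-0.02,-0.02,0],0]])

```text
time_s: 63.5
eef_pos: [0.4788, -0.0723, 0.1856]
eef_rot: [-0.02, 0.07, 0.997, 0.005]
wrist_force: [0.0, -0.7, -0.2]
opening: 0.003
```

```bash
python3 - <<'E'
from h import *
tl(); c=snap('wrist','w40'); d=snap('scene','s40'); t=snap('top','t40')
f=cv2.cvtColor(d['frame'],cv2.COLOR_RGB2BGR)
cv2.imwrite('pics/s40c.png',cv2.resize(f[130:290,190:450],None,fx=3,fy=3,interpolation=cv2.INTER_CUBIC))
# lid free edge middle top, shut vs rest at .06
for a in (0,.06):
    e=np.array([.16,.987]); h=np.array([.5741,.1141])+.094*e
    s=.188; top=.0405+s*np.sin(a)+.01*np.cos(a); 
    for off in(-.108,.108):
        p=h-e*(s*np.cos(a)-.01*np.sin(a))+off*np.array([.987,-.16]); print(a,off,w2px(d,[*p,top]),w2px(t,[*p,top]),w2px(c,[*p,top]))
E
```

```text
t 63.5 pos [ 0.4788 -0.0723  0.1856] zax_mrad [-38.7  12.9] jaw 82.0 qsum 40.7 q4 -3.0 F [ 0.  -0.7 -0.2] op 0.003
0 -0.108 [363.80271162 195.45580215] [272.30467429 251.52869938] [418.35686467 147.72029836]
0 0.108 [299.86225752 230.67107543] [287.30089681 162.89276512] [401.19437839 327.85944236]
0.06 -0.108 [364.30688645 193.16634169] [271.51376193 251.39648181] [423.08060425 148.36018194]
0.06 0.108 [299.89261571 228.50946424] [286.68183241 161.87264041] [404.69623795 334.17689479]
```

View pics/s40c.png

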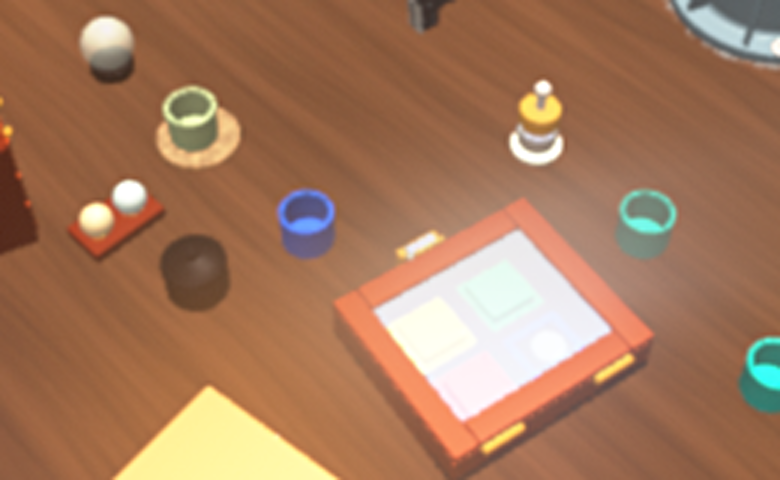

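View pics/w40.png

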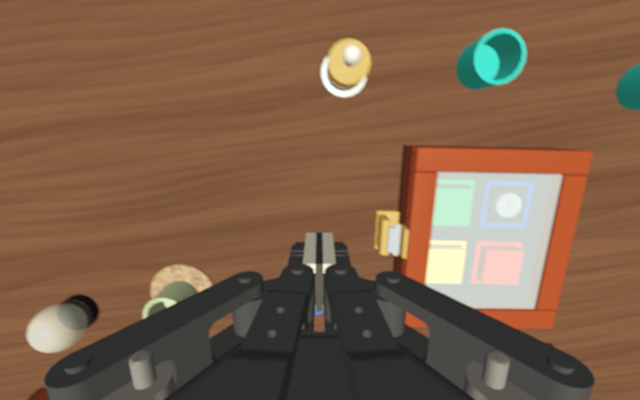

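```bash
python3 - <<'E'
from h import *
t=load('t40'); f=cv2.cvtColor(t['frame'],cv2.COLOR_RGB2BGR)
cv2.imwrite('pics/t40c.png',cv2.resize(f[120:270,180:480],None,fx=2.6,fy=2.6,interpolation=cv2.INTER_CUBIC))
d=load('s40'); print('exp rim px scene',w2px(d,[.606,-.273,.051]),'exp coaster',w2px(d,[.606,-.273,.006]))
print('top rim exp',w2px(t,[.606,-.273,.051]),w2px(t,[.606,-.273,.006]))
f2=cv2.cvtColor(d['frame'],cv2.COLOR_RGB2BGR); cv2.imwrite('pics/s40d.png',cv2.resize(f2[145:200,225:290],None,fx=9,fy=9,interpolation=cv2.INTER_CUBIC))
cv2.imwrite('pics/t40d.png',cv2.resize(f[160:220,370:430],None,fx=9,fy=9,interpolation=cv2.INTER_CUBIC))
E
```

```text
exp rim px scene [253.80949592 164.31345274] exp coaster [255.53340479 174.22501845]
top rim exp [402.01964245 186.86632635] [398.49905187 189.61167069]
```

View pics/t40d.png

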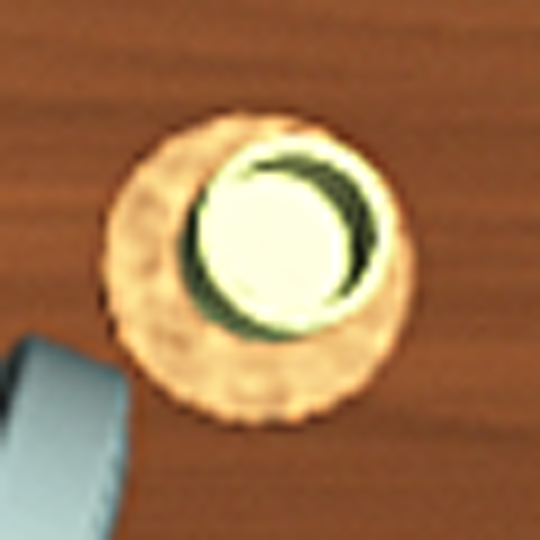

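View pics/t40c.png

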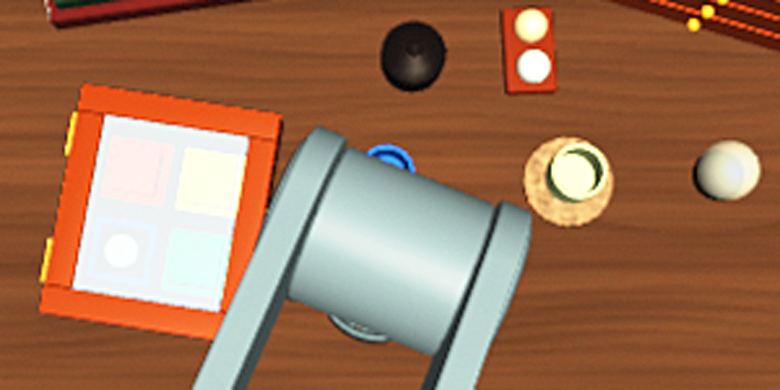

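View pics/s40d.png

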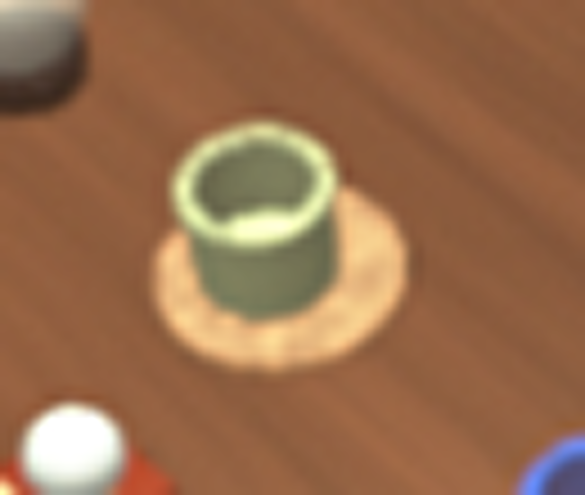

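```bash
python3 - <<'E'
from h import *
tl(); d=load('s40'); e=snap('scene','s41'); a=load('scene0')['frame'][:, :].astype(int)
print('change last',(np.abs(d['frame'].astype(int)-e['frame']).sum(2)>40).sum())
# ornaments vs start
for n,p in(('sphere',(226,145)),('rest',(229,202)),('ebony',(255,220)),('ring',(370,170))):
    u,v=p; print(n,(np.abs(a[v-14:v+14,u-14:u+14]-e['frame'][v-14:v+14,u-14:u+14]).sum(2)>60).sum())
print(hand_in())
E
```

```text
t 63.65 pos [ 0.4795 -0.0719  0.1855] zax_mrad [-38.3  13.4] jaw 81.8 qsum 40.6 q4 -2.3 F [ 0.4 -0.7  0.4] op 0.003
change last 953
sphere 0
rest 0
ebony 0
ring 0
the job is handed in; nothing more can be done
None
```

The job is done and handed in at about 64 s. The sage-green cup stands on the coaster, and the red, yellow and green slabs are pressed into their bays. The lid is shut. I saw no blue slab in this start, so the blue bay is empty.

**Last checks**
- **Cup:** upright, within about 3 mm of the coaster centre in both the top and scene pictures.
- **Slabs:** each within about 2 mm of its bay centre and square to the border. Each stopped hard on the case floor under 20–31 N.
- **Lid:** it gave way, then stopped hard at 31 N with its top at about 49 mm (50.5 mm expected when shut). Its edges in the pictures match the shut position, not the unlatched rest. There is no direct reading of the lid angle, so "latched" rests on these signs.
- **Ornaments:** no change in the picture around any of the four.
- **Robot:** standing clear with no contact force.

**What failed or disagreed**
- **First cup grasp:** it closed on nothing, because the real fingertips sit about 26 mm behind the reported TCP. I found this by touching the shelf, with a brief 77 N wrist reading, and worked with the offset from then on.
- **Tool tilt:** the tool drifted up to about 3.5° out of vertical during fast moves. The pressing levelled the slabs anyway.
- **Last picture comparison:** the final two scene pictures differed by 953 pixels. I did not trace this before handing in.

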